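# Change the batch in the toy maker's drying box

### The job

Change the batch in the drying box: press its lid to spring it open, stand the dried car bodies that are inside upright and lengthwise on the narrow sloping ledge, and lay the fresh lorry bodies from the bench upright across the two raised bars in the box, lengthwise from front to back, midway between the front and back walls and with a clear gap to the side walls and to each other. Then push the lid down and press it until it latches and stays shut. Leave everything else on the bench alone.

Things in the scene. Friction and masses are not known exactly. Their poses are not given: they have to be found in the camera images.
- drybox: the drying box: plywood, 204 mm deep x 308 mm wide, lid on top. Origin under it at the middle of its interior (172 x 292 mm); x from front (robot's side) to back, y to the left, z up. Inner faces of the walls: front x = -86 mm, back +86, sides y = +-146. Floor 8 mm high; front and side rims 108 mm high, back wall 116 mm. The front wall is 24 mm thick and holds the latch.
- bars_mid (a point): point half-way between the two drying bars, level with their tops: 50 mm above the bench, at the middle of the box; axes as the box. The bars are 8 mm wide, run the whole inner width along y and lie at x = -30 and +30 mm.
- lid_press (a point): centre of the round rubber thumb pad (26 mm across) on top of the lid, 16 mm behind its front edge; moves with the lid. Press here. From latched: press about 11 mm down, to the stop (5 to 8 N is enough), and let go with the tool out of the way: a damped spring swings the lid fully open in about 2 s and holds it there. A press short of the stop leaves the latch as it was.
- lid_hinge (a point): middle of the lid's hinge line (along the box's y), 120 mm above the bench, 94 mm behind the middle of the box; axes as the box. The lid is a frame with a clear pane: 216 mm from hinge to front edge, 324 mm wide, 14 mm thick, underside level with the hinge, a 21 mm skirt under its front and side edges.
- drybox_lid (a joint): angle of the lid (rad): 0 latched shut, 1.57 fully open (upright, at the back of the box), -0.057 pushed in to its stop; readings vary by about 0.01. To close, push its outer (far) face near the front edge over and down (3 to 4 N there), press to the stop, let go: it rises about 11 mm to 0 and stays latched. Short of -0.052 it does not catch and springs open.
- ledge_top (a point): the narrow raised ledge on the right: a pine board 56 mm deep x 320 mm long, its top sloping 10 degrees down towards the front. This point is the centre of the board's top face, 90 mm above the bench; x across the board, up the slope, from front to back; y along the board; z square to its face. No lip, wood on wood does not slide.
- car0_mid (a point): dried toy car body, pale wood, 116 mm long x 44 wide x 46 high (bonnet and boot 26 mm high, cabin 58 mm long in the middle, flush sides), no wheels, flat underside. Starts upright in the drying box across the two bars; may be absent (None). Point: half-way along and across, 23 mm above the underside; x along its length, z up.
- car1_mid (a point): dried toy car body, pale wood, 116 mm long x 44 wide x 46 high (bonnet and boot 26 mm high, cabin 58 mm long in the middle, flush sides), no wheels, flat underside. Starts upright in the drying box across the two bars; may be absent (None). Point: half-way along and across, 23 mm above the underside; x along its length, z up.
- lorry0_mid (a point): fresh toy lorry body, pale wood, 120 mm long x 54 high: base board 48 mm wide, 16 thick; on it an upper body 28 mm wide (grip across it): box 80 mm long (centred at x +20 mm), 54 mm high, and a lower cab at -x. No wheels, flat underside. Starts upright on the bench, on the right; may be absent (None). Point: half-way along and across, 27 mm above the underside; x along its length, z up.
- lorry1_mid (a point): fresh toy lorry body, pale wood, 120 mm long x 54 high: base board 48 mm wide, 16 thick; on it an upper body 28 mm wide (grip across it): box 80 mm long (centred at x +20 mm), 54 mm high, and a lower cab at -x. No wheels, flat underside. Starts upright on the bench, on the right; may be absent (None). Point: half-way along and across, 27 mm above the underside; x along its length, z up.
- lorry2_mid (a point): fresh toy lorry body, pale wood, 120 mm long x 54 high: base board 48 mm wide, 16 thick; on it an upper body 28 mm wide (grip across it): box 80 mm long (centred at x +20 mm), 54 mm high, and a lower cab at -x. No wheels, flat underside. Starts upright on the bench, on the right; may be absent (None). Point: half-way along and across, 27 mm above the underside; x along its length, z up.
- glue: white glue bottle, 56 mm across, 150 mm high, at the back between box and ledge. Bystander, to be left alone; origin at the middle of its underside.
- mallet: wooden mallet lying on the right, 115 mm wide head, handle 220 mm. Bystander, to be left alone; origin at the middle of its underside.
- sander: sanding block with cork sole, 110 x 65 x 40 mm, on the right. Bystander, to be left alone; origin at the middle of its underside.
- wheels: stack of four wooden wheels on a dowel, 48 mm across, 85 mm high, in front of the drying box. Bystander, to be left alone; origin at the middle of its underside.
- engine: finished wooden toy steam engine, 150 mm long, 96 mm high, on the left. Bystander, to be left alone; origin at the middle of its underside.
Things that resemble listed ones, but are neither listed nor needed, are in the scene too. What is shaped like the part that bears lorry1_mid but black or turquoise is not meant. Leave any turquoise look-alike of the part that bears lorry2_mid alone.

How it is judged:
By the outcome, as a careful person would: the job done as asked, in the order asked, and still so for the second after the job is handed in, with the robot touching nothing.
Of car0, car1 only 1 to 2 are there at a start; the rules pass over those that are not, and their reading is None.
Of lorry0, lorry1, lorry2 only 2 to 3 are there at a start; the rules pass over those that are not, and their reading is None.
At some moment in a run one of lorry0, lorry1, lorry2 may be knocked a few centimetres aside while the robot is not near it.
It also fails if it takes over 210 s, if anything falls off the work surface, if the arm or the gripper's body presses on something with over 40 N, if the wrist force passes 120 N, or if a joint passes its speed limit or range.

### The arm

A 7-joint arm with a two-finger parallel gripper is mounted at the origin on the work surface. World frame = base frame: x ahead of the robot, y to its left, z up, the work surface at z = 0. Lengths are in m, angles in rad, forces in N, time in s.
With the tool pointing down it reaches from about 0.4 to 0.85 m from the base axis. Payload 4.5 kg.
Tool frame: the origin (TCP) lies between the finger pads; the fingertips stand 19 mm ahead of it and the grasp point (between the pads) is the TCP; z points along the fingers, y is the direction in which the jaws open and shut (so a half turn about z gives the same grasp; the last joint's range is limited). The gripper opens to 88 mm and grips with 3 to 60 N. Pads are 18 mm wide; open, the fingers measure 123 mm over their backs; the gripper's body (75 mm by 187 mm) begins 45 mm behind the grasp point.
Start: joints at [1.209, 0.689, -0.195, 1.565, 0.157, 0.902, -0.215], TCP at [0.241, -0.577, 0.258] pointing down, gripper open.
Joint ranges: [-3.01, 3.01], [-0.46, 2.08], [-1.47, 1.51], [0.13, 2.56], [-1, 4.14], [0.04, 2.09], [-2.66, 2.66]. Speed limits (rad/s): [2.57, 2.57, 3.14, 3.14, 3.14, 3.14, 3.14].

### API

Orientations are given as a unit quaternion [x, y, z, w].
In Python, from plant import status, snapshot, finish_job, cut_out, tip_of gives the robot as it stands. The module is installed in compiled form; this text tells all that it offers.
- The arm moves only by the tool carry_out, never from a script. Its arguments are lists of equal length, an entry for each row: "linear": the shift along the world's x, y, z in m, a list of three; "roll": the turn about the world's z in rad. A call has 1 to 8 rows; each row is the pose to reach, as a shift and turn from the pose measured when the call began; what a row does not reach only later rows make up. A row lasts 1/12 s, in which the tool goes at most 41.7 mm and 7.16 degrees, less where a joint would pass 70% of its speed; a pose out of reach is approached as far as the arm can. A call with a gripper value outside its range is refused whole. "gripper" is the opening, from 0 (shut) to 1 (fully open), set as the call begins (left out, the last holds). The fingers move at their own pace and stop on an object; "grip_force" is the grip in N (left out, the last holds). Time passes only in rows, so rows that repeat a pose let the fingers close. It gives the time, the measured TCP pose, the force and the opening at its end, in the units of the state.
- status.get_state(): the state, without advancing time (a new reading comes with each control period).
- snapshot(name): name is "scene" or "side" or "wrist"; returns a dict with "img" (480x640x3 uint8, red, green, blue), "range_z" (480x640 float32, m along the optical axis (not along the pixel's ray), 0 where there is no reading), "fx", "fy", "cx", "cy" (pixels), "world_from_camera" (4x4, takes a point from camera to world coordinates). Camera axes: x right, y down, z forward; pixel columns grow to the right and rows downward; lengths in m; the calibration is good to about 2 mm. A picture is of the moment at which its call begins.
- finish_job(): hands the job in, once; it reports no verdict.
Trained networks look in a picture, given as the dict that the camera call returned (one of the last four; its "shot" number tells which), for a name from the list of things; names that differ only in an ending like _2 or _b are one class to them, and where a whole thing is asked for, a point or a joint stands for the part that bears it (a point fixed in the world has none). Each returns a list of dicts, best first, with "confidence" (0 to 1); they miss things now and then, are a little off and sometimes report something else, mostly with a low value. They report only what shows in the picture. A call takes as long as a camera call. They do not tell look-alikes from the thing itself.
- cut_out(picture, query): "region" (480x640 bool, what is visible of it) and "pixel" ([column, row] in pixels, amid what is visible of it).
- tip_of(picture, query): "pixel" ([column, row] in pixels: a listed point, or the origin of a listed thing).
The state is a dict: "clock": time; "q": joint angles; "qd": joint speeds; "joint_torque": joint torques, N m; "tool_pos": TCP position; "eef_rot": TCP orientation; "contact_force": force on the tool from outside, world axes, zero at the start; "moment": the same for the moment, N m; "opening": opening from 0.0 (shut) to 1.0 (fully open).
Only numpy, scipy, OpenCV 4.12 (cv2) and the standard library are available. Lean on these libraries where they do the work, as an engineer would, in place of code of your own. Each camera call takes 0.05 s, during which the arm holds its last target.

## Working session

There is one attempt and no reset: what is moved stays moved. The work goes in short steps, Python scripts to look and compute and a tool call to move; the robot and the scene stay as the last step left them, time stands still between calls to the robot, and variables do not carry over. Pictures are saved under pics/ and viewed, and the job is handed in when it is done.

Besides the shell and the picture viewer there is one more tool, called after "Call:" by a JSON object that holds its "name" and its "arguments", one argument or row to a line. carry_out: Moves the arm, as the interface text tells. Its arguments: {"type":"object","properties":{"linear":{"type":"array"},"roll":{"type":"array"},"gripper":{"type":"number"},"grip_force":{"type":"number"}},"required":["linear","roll"]}

```bash
ls -la; mkdir -p pics; cat > h.py <<'E'
import numpy as np, cv2
from plant import status, snapshot, cut_out, tip_of
def save(p,name,crop=None,scale=1):
    im=cv2.cvtColor(p["img"],cv2.COLOR_RGB2BGR)
    if crop: im=im[crop[1]:crop[3],crop[0]:crop[2]]
    if scale!=1: im=cv2.resize(im,None,fx=scale,fy=scale,interpolation=cv2.INTER_CUBIC)
    cv2.imwrite("pics/"+name+".png",im)
def pts(p):
    z=p["range_z"]; v,u=np.mgrid[0:480,0:640]
    P=np.stack([(u-p["cx"])/p["fx"]*z,(v-p["cy"])/p["fy"]*z,z,np.ones_like(z)],-1)
    W=P@np.array(p["world_from_camera"]).T
    W=W[...,:3].copy(); W[z<=0]=np.nan
    return W
def ray(p,px):
    T=np.array(p["world_from_camera"]); d=np.array([(px[0]-p["cx"])/p["fx"],(px[1]-p["cy"])/p["fy"],1.0])
    return T[:3,3],T[:3,:3]@d
def atz(p,px,z):
    o,d=ray(p,px); return o+d*(z-o[2])/d[2]
def tri(p1,a,p2,b):
    o1,d1=ray(p1,a);o2,d2=ray(p2,b)
    s=np.linalg.lstsq(np.stack([d1,-d2],1),o2-o1,rcond=None)[0]
    A=o1+s[0]*d1;B=o2+s[1]*d2
    return (A+B)/2,np.linalg.norm(A-B)
E
python3 - <<'E'
from h import *
s=status.get_state(); print({k:np.round(v,3) for k,v in s.items()})
for n in ["scene","side","wrist"]:
    p=snapshot(n); save(p,n+"0"); print(n,p["fx"],p["cx"],np.round(p["world_from_camera"],3).tolist())
    np.savez("/tmp/"+n+"0.npz",**{k:v for k,v in p.items()})
    for q in ["car0_mid","lorry0_mid","drybox","lid_press","lid_hinge","ledge_top","glue","wheels","sander","mallet","engine"]:
        r=tip_of(p,q); print(q,[(np.round(x["pixel"]).tolist(),round(x["confidence"],2)) for x in r][:6])
E
```

```text
total 12
drwxr-xr-x  3 agent agent 4096 Dec  6 05:02 .
drwxr-xr-x 23 root  root  4096 Dec  6 05:02 ..
drwxr-xr-x  2 agent agent 4096 Dec  6 05:02 pics
{'clock': np.float64(0.0), 'q': array([ 1.209,  0.69 , -0.195,  1.566,  0.157,  0.903, -0.215]), 'qd': array([-0.002, -0.001, -0.   ,  0.001, -0.002,  0.   ,  0.001]), 'joint_torque': array([-0.0000e+00, -5.2756e+01, -1.2670e+00, -1.5343e+01, -5.3000e-02,
        7.0000e-03,  0.0000e+00]), 'tool_pos': array([ 0.241, -0.576,  0.257]), 'eef_rot': array([ 0.98 ,  0.197, -0.   , -0.001]), 'contact_force': array([ 0.623, -0.023,  0.671]), 'moment': array([-0.001,  0.025, -0.009]), 'opening': np.float64(1.0)}
scene 437.00452053621615 318.0323155130151 [[-0.779, 0.528, -0.339, 0.854], [0.627, 0.654, -0.422, 0.432], [-0.001, -0.541, -0.841, 0.997], [0.0, 0.0, 0.0, 1.0]]
car0_mid []
lorry0_mid [([327.0, 243.0], 0.77), ([458.0, 307.0], 0.21)]
drybox [([376.0, 343.0], 0.58)]
lid_press [([423.0, 295.0], 0.82)]
lid_hinge [([348.0, 348.0], 0.58)]
ledge_top [([250.0, 222.0], 0.84), ([255.0, 133.0], 0.27)]
glue [([244.0, 339.0], 0.75), ([246.0, 222.0]
[... 265 characters left out ...]
 0.978], [0.0, 0.0, 0.0, 1.0]]
car0_mid []
lorry0_mid [([326.0, 256.0], 0.65)]
drybox []
lid_press [([315.0, 284.0], 0.96)]
lid_hinge [([244.0, 275.0], 0.59)]
ledge_top [([293.0, 215.0], 0.77), ([366.0, 211.0], 0.2)]
glue [([225.0, 261.0], 0.84)]
wheels [([350.0, 341.0], 0.6)]
sander [([367.0, 212.0], 0.96), ([384.0, 202.0], 0.41)]
mallet [([381.0, 199.0], 0.9)]
engine [([320.0, 393.0], 0.95)]
wrist 338.10206976679757 318.5450081541316 [[0.386, -0.873, -0.299, 0.32], [-0.922, -0.365, -0.125, -0.544], [0.0, 0.324, -0.946, 0.386], [0.0, 0.0, 0.0, 1.0]]
car0_mid []
lorry0_mid []
drybox []
lid_press []
lid_hinge []
ledge_top []
glue []
wheels []
sander []
mallet [([306.0, 75.0], 0.61)]
engine []
```

View pics/scene0.png

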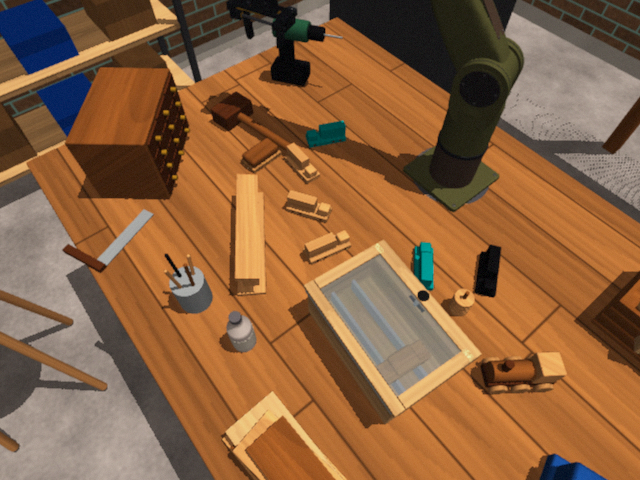

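View pics/side0.png

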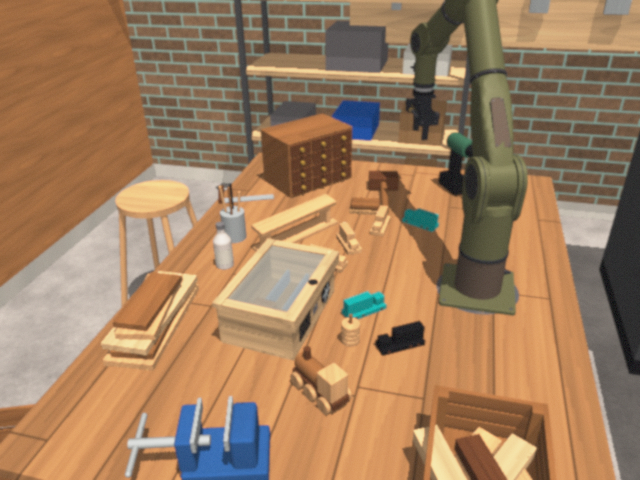

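View pics/wrist0.png

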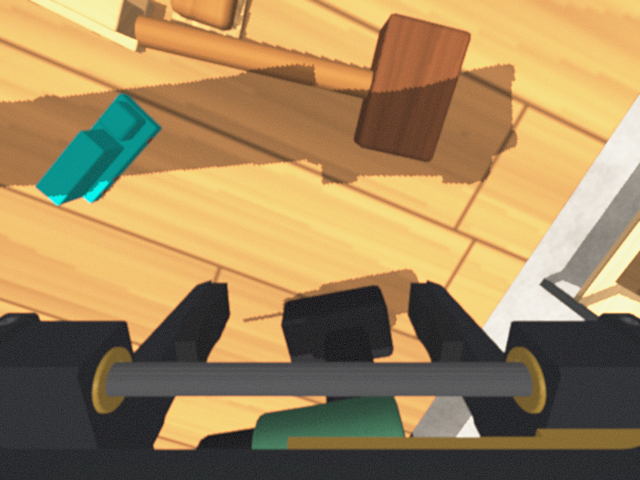

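The scene shows three pale lorries at about (300,160), (308,205) and (328,245). The look-alikes are turquoise at (325,133) and (425,265), and black at (488,270). The box is at (390,330) with at least one car body under the pane, near (405,357). The ledge is at (248,235).

```bash
python3 - <<'E'
from h import *
P={n:dict(np.load(f"/tmp/{n}0.npz")) for n in ["scene","side"]}
allW=[]
for n in P:
    W=pts(P[n]); allW.append(W)
    for z in (0,):
        m=(np.abs(W[...,2])<0.01); print(n,"table z med",np.nanmedian(W[...,2][m]))
# top-down height map
res=0.002
x0,x1,y0,y1=0.2,1.0,-0.7,0.5
for n,W in zip(P,allW):
    img=P[n]["img"]
    H=np.zeros((int((x1-x0)/res),int((y1-y0)/res)),np.float32)
    C=np.zeros(H.shape+(3,),np.uint8)
    w=W.reshape(-1,3);c=img.reshape(-1,3)
    k=np.isfinite(w[:,0])&(w[:,0]>x0)&(w[:,0]<x1)&(w[:,1]>y0)&(w[:,1]<y1)&(w[:,2]<0.3)
    w=w[k];c=c[k];o=np.argsort(w[:,2]);w=w[o];c=c[o]
    i=((x1-w[:,0])/res).astype(int).clip(0,H.shape[0]-1);j=((y1-w[:,1])/res).astype(int).clip(0,H.shape[1]-1)
    H[i,j]=w[:,2];C[i,j]=c[:,::-1]
    cv2.imwrite(f"pics/top_{n}.png",C)
    hm=cv2.applyColorMap((np.clip(H/0.16,0,1)*255).astype(np.uint8),cv2.COLORMAP_JET); cv2.imwrite(f"pics/toph_{n}.png",hm)
E
```

```text
scene table z med 0.0020213811641606183
side table z med 0.000457668066328909
```

View pics/top_scene.png

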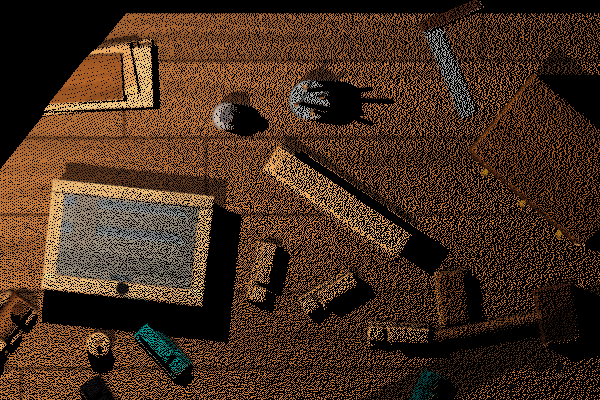

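View pics/toph_scene.png

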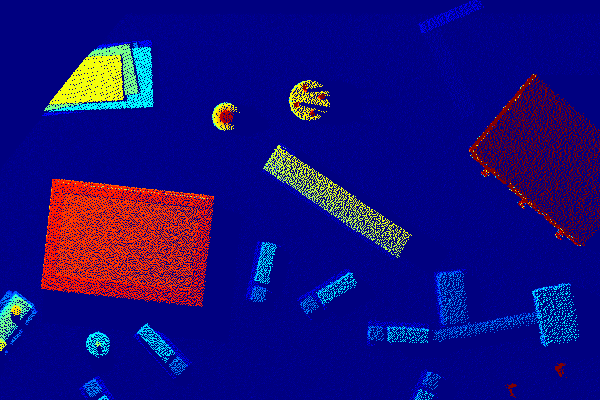

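```bash
cat >> h.py <<'E'
def rect(pts2):
    (c,s,a)=cv2.minAreaRect(pts2.astype(np.float32)*1000)
    B=cv2.boxPoints((c,s,a))/1000
    e1=B[1]-B[0];e2=B[2]-B[1]
    L=e1 if np.linalg.norm(e1)>np.linalg.norm(e2) else e2
    return np.array(c)/1000,sorted(np.array(s)/1000),np.degrees(np.arctan2(L[1],L[0]))%180
E
python3 - <<'E'
from h import *
P={n:dict(np.load(f"/tmp/{n}0.npz")) for n in ["scene","side"]}
def sel(W,x,y,z):
    w=W.reshape(-1,3);k=np.isfinite(w[:,0])
    for i,r in enumerate((x,y,z)): k&=(w[:,i]>r[0])&(w[:,i]<r[1])
    return w[k]
def mp(j,i): return 1.0-i*.002,0.5-j*.002
for n in P:
    W=pts(P[n])
    w=sel(W,(0.37,0.66),(0.05,0.45),(0.125,0.145)); print(n,"lid",rect(w[:,:2]),np.median(w[:,2]))
    w=sel(W,(0.47,0.72),(-0.34,-0.02),(0.06,0.11)); c,s,a=rect(w[:,:2]); 
    A=np.c_[w,np.ones(len(w))]; pl=np.linalg.lstsq(A[:,[0,1,3]],w[:,2],rcond=None)[0]
    print(n,"ledge",c,s,a,"plane grad",pl[:2],"zc",pl[0]*c[0]+pl[1]*c[1]+pl[2],np.degrees(np.arctan(np.linalg.norm(pl[:2]))), np.degrees(np.arctan2(pl[1],pl[0])))
    for name,(j,i),r in [("A",(263,270),.075),("B",(328,292),.075),("C",(400,333),.066)]:
        x,y=mp(j,i)
        w=sel(W,(x-r,x+r),(y-r,y+r),(0.008,0.08)); 
        if name=="C": w=w[w[:,0]<x+.035]; w=w[w[:,1]>y-.066]
        if len(w)<20: print(n,name,len(w)); continue
        hi=w[w[:,2]>0.045]
        if len(hi)<20: print(n,name,"hi",len(hi)); continue
        ch,sh,ah=rect(hi[:,:2])
        print(n,name,"all",*rect(w[:,:2]),"hi",ch,sh,ah,"z",np.median(hi[:,2]))
    for nm,x,y in [("glue",(0.70,0.82),(0,0.1)),("wheels",(.27,.35),(.26,.34)),("pot",(.7,.88),(-.2,-.05))]:
        w=sel(W,x,y,(.02,.3)); print(nm,w[:,:2].min(0),w[:,:2].max(0),w[:,2].max())
E
```

```text
scene lid (array([0.51463678, 0.24476511]), [np.float64(0.22397869873046874), np.float64(0.32548367309570314)], np.float32(83.633545)) 0.13303092366587937
scene ledge [ 0.54095685 -0.13791811] [np.float64(0.19171803283691408), np.float64(0.32612860107421876)] 55.681644 plane grad [ 0.1417096  -0.10037394] zc 0.08044968300858257 9.8515324708998 -35.310220334539096
scene A all [ 0.46024481 -0.04817963] [np.float64(0.11321187591552734), np.float64(0.13143853759765625)] 176.62613 hi [ 0.46205121 -0.02816299] [np.float64(0.031832880020141605), np.float64(0.10540620422363281)] 167.82864 z 0.05555334040881388
scene B all [ 0.4102157 -0.1573913] [np.float64(0.11627772521972657), np.float64(0.11714756774902343)] 77.86324 hi [ 0.41537866 -0.15926173] [np.float64(0.031436859130859376), np.float64(0.11470418548583984)] 119.733215 z 0.0554597909158831
scene C all [ 0.32993912 -0.29460287] [np.float64(0.08330109405517579), np.float64(0.12523979949951172)] 68.60065 hi [ 0.33112585 -0.29717422] [np.float64(0.03169457626342773), np.float64(0.1178385009765625)] 88.566795 z 0.05590129101131214
glue [0.
[... 825 characters left out ...]
B all [ 0.39185889 -0.15596942] [np.float64(0.12424758911132812), np.float64(0.1254952392578125)] 100.637856 hi [ 0.42158578 -0.17221295] [np.float64(0.030544305801391603), np.float64(0.08440623474121094)] 120.93879 z 0.05320433511243999
side C all [ 0.32985986 -0.29784442] [np.float64(0.05040116119384765), np.float64(0.12729613494873046)] 87.87181 hi [ 0.32947171 -0.29914972] [np.float64(0.02921994972229004), np.float64(0.12453157043457032)] 87.61198 z 0.05321052384198943
glue [0.73520681 0.02774028] [0.79424994 0.07734146] 0.1540603179401352
wheels [0.28621407 0.28266999] [0.33484307 0.33235529] 0.08837002749225986
pot [ 0.70002798 -0.1611958 ] [ 0.83755788 -0.05385253] 0.20489543513257735
```

Call:
{"name": "carry_out", "arguments": {
  "linear": [
    [0.03,0.04,0.01],
    [0.06,0.08,0.02],
    [0.09,0.115,0.03],
    [0.12,0.15,0.04],
    [0.145,0.185,0.05],
    [0.165,0.22,0.06],
    [0.18,0.255,0.07],
    [0.19,0.29,0.08]
  ],
  "roll": [-0.08,-0.16,-0.24,-0.32,-0.4,-0.46,-0.5,-0.51],
  "gripper": 0
}}

```text
clock: 2.47
tool_pos: [0.4239, -0.3073, 0.3318]
eef_rot: [0.998, -0.058, 0.001, 0.0]
contact_force: [1.1, 1.0, 0.5]
opening: 0.418
```

Call:
{"name": "carry_out", "arguments": {
  "linear": [
    [0,0.04,0],
    [0,0.08,0],
    [0,0.12,0],
    [0,0.16,0],
    [0,0.2,0],
    [0,0.24,0],
    [0,0.28,0],
    [0,0.32,0]
  ],
  "roll": [0,0,0,0,0,0,0,0]
}}

```text
clock: 3.13
tool_pos: [0.4237, 0.0145, 0.3321]
eef_rot: [0.998, -0.058, 0.001, 0.0]
contact_force: [0.1, 0.4, -0.3]
opening: 0.005
```

Call:
{"name": "carry_out", "arguments": {
  "linear": [
    [-0.005,0.04,0],
    [-0.01,0.08,0],
    [-0.015,0.12,0],
    [-0.018,0.16,0],
    [-0.02,0.2,0],
    [-0.02,0.24,0],
    [-0.02,0.24,0]
  ],
  "roll": [0,0,0,0,0,0,0]
}}

```text
clock: 3.72
tool_pos: [0.4022, 0.2642, 0.3325]
eef_rot: [0.999, -0.051, 0.001, -0.004]
contact_force: [0.3, 0.9, 1.2]
opening: 0.005
```

```bash
python3 - <<'E'
from h import *
s=status.get_state(); print(s["tool_pos"],s["q"],s["clock"])
p=snapshot("wrist"); save(p,"w1"); W=pts(p)
for r in tip_of(p,"lid_press"):
    u,v=np.round(r["pixel"]).astype(int); print(r["pixel"],r["confidence"],np.nanmedian(W[v-2:v+3,u-2:u+3].reshape(-1,3),0), atz(p,r["pixel"],.136))
P=dict(np.load("/tmp/scene0.npz"));Q=dict(np.load("/tmp/side0.npz"))
print(tri(P,[423,295],Q,[315,284]))
E
```

```text
[0.40223556 0.26423367 0.33254007] [-0.57253936  0.39872207 -0.14879492  1.88829519  0.07185213  0.85267246
 -2.4305219 ] 3.7167
[323.7, 184.4] 0.57 [0.42536988 0.25781306 0.13683051] [0.42488666 0.25814731 0.136     ]
(array([0.41549827, 0.25226475, 0.12665127]), np.float64(0.002257443022474618))
```

View pics/w1.png

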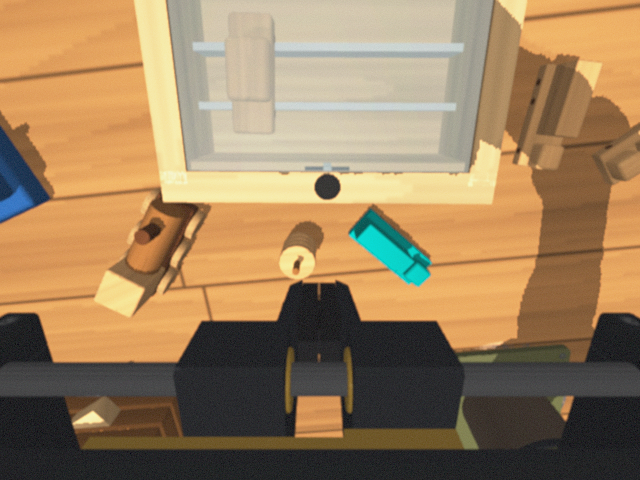

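The wrist view shows the black press pad at (327,186) and a single car across the bars at (250,70). The engine, the wheels and the turquoise look-alike are in front of the box.

Call:
{"name": "carry_out", "arguments": {
  "linear": [
    [0.006,-0.002,-0.035],
    [0.012,-0.004,-0.07],
    [0.018,-0.006,-0.105],
    [0.022,-0.007,-0.14],
    [0.022,-0.007,-0.16],
    [0.022,-0.007,-0.17],
    [0.022,-0.007,-0.17]
  ],
  "roll": [-0.01,-0.01,-0.01,-0.01,-0.01,-0.01,-0.01]
}}

```text
clock: 4.4
tool_pos: [0.4244, 0.246, 0.16]
eef_rot: [0.998, -0.062, -0.001, 0.002]
contact_force: [0.1, 0.7, -0.1]
opening: 0.007
```

Call:
{"name": "carry_out", "arguments": {
  "linear": [
    [0,0,-0.004],
    [0,0,-0.008],
    [0,0,-0.011],
    [0,0,-0.013],
    [0,0,-0.015],
    [0,0,-0.015]
  ],
  "roll": [0,0,0,0,0,0]
}}

```text
clock: 4.9
tool_pos: [0.4246, 0.2459, 0.1451]
eef_rot: [0.998, -0.062, -0.001, 0.002]
contact_force: [0.3, -0.7, 1.5]
opening: 0.0
```

Call:
{"name": "carry_out", "arguments": {
  "linear": [
    [0,0,-0.002],
    [0,0,-0.003],
    [0,0,-0.003]
  ],
  "roll": [0,0,0]
}}

```text
clock: 5.15
tool_pos: [0.4246, 0.246, 0.1424]
eef_rot: [0.998, -0.062, -0.001, 0.002]
contact_force: [-1.2, -2.8, 6.7]
opening: 0.006
```

```bash
python3 - <<'E'
from h import *
s=status.get_state(); print(s["tool_pos"],s["contact_force"])
p=snapshot("side"); save(p,"s1",(200,180,440,380),3)
E
```

```text
[0.42458872 0.24598216 0.14237711] [-1.24510323 -2.76956939  6.74399471]
```

View pics/s1.png

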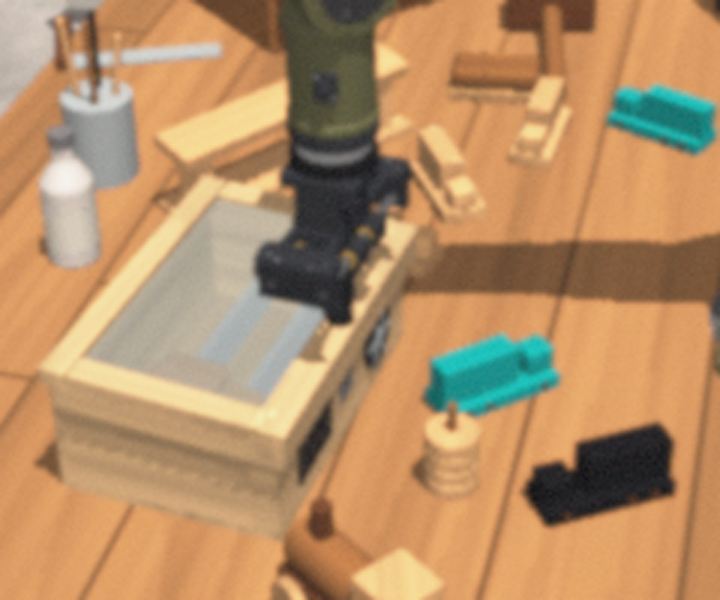

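The gripper is on the front edge of the lid and the force is 6.7 N. I'll press a little further to be sure of the stop.

Call:
{"name": "carry_out", "arguments": {
  "linear": [
    [0,0,-0.002],
    [0,0,-0.003],
    [0,0,-0.003]
  ],
  "roll": [0,0,0]
}}

```text
clock: 5.45
tool_pos: [0.4245, 0.2459, 0.1412]
eef_rot: [0.998, -0.062, -0.0, 0.002]
contact_force: [-4.0, -3.2, 23.4]
opening: 0.007
```

Stop reached: the force jumps to 23 N while the tool moves only 1 mm. Retreat up and back toward the robot.

Call:
{"name": "carry_out", "arguments": {
  "linear": [
    [-0.02,0,0.035],
    [-0.05,-0.01,0.06],
    [-0.075,-0.03,0.09],
    [-0.08,-0.06,0.125],
    [-0.08,-0.1,0.155],
    [-0.08,-0.14,0.18],
    [-0.07,-0.18,0.2],
    [-0.06,-0.22,0.22]
  ],
  "roll": [0,0,0,0,0,0,0,0]
}}

```text
clock: 6.12
tool_pos: [0.3588, 0.0496, 0.3501]
eef_rot: [0.998, -0.061, 0.001, 0.001]
contact_force: [1.7, 1.1, -0.1]
opening: 0.001
```

Call:
{"name": "carry_out", "arguments": {
  "linear": [
    [0,0,0],
    [0,0,0],
    [0,0,0],
    [0,0,0],
    [0,0,0],
    [0,0,0],
    [0,0,0],
    [0,0,0]
  ],
  "roll": [0,0,0,0,0,0,0,0],
  "gripper": 1
}}

```text
clock: 6.78
tool_pos: [0.3586, 0.0501, 0.3498]
eef_rot: [0.998, -0.06, 0.001, 0.001]
contact_force: [-0.3, 0.5, -0.4]
opening: 0.585
```

```bash
python3 - <<'E'
from h import *
s=status.get_state(); print(s["tool_pos"],s["contact_force"])
for n in ["scene","side"]:
    p=snapshot(n); save(p,n+"2")
E
```

```text
[0.35862516 0.0501449  0.34980845] [-0.33488511  0.46952634 -0.43431834]
```

View pics/scene2.png

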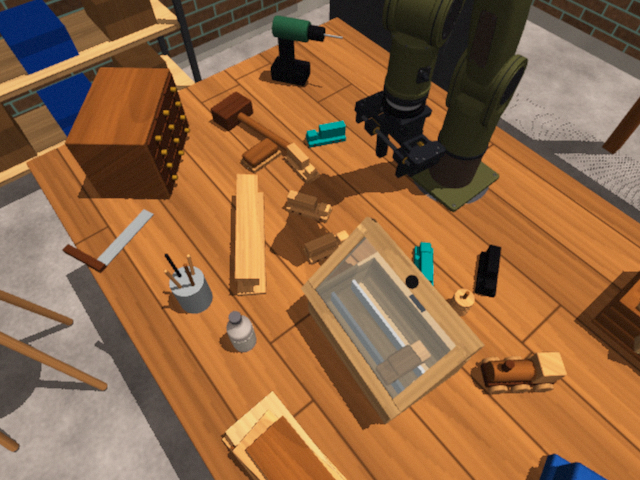

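The lid is swinging open. I'll wait, then move over the box.

Call:
{"name": "carry_out", "arguments": {
  "linear": [
    [0,0,0],
    [0,0,0],
    [0,0,0],
    [0,0,0],
    [0,0,0],
    [0,0,0],
    [0,0,0],
    [0,0,0]
  ],
  "roll": [0,0,0,0,0,0,0,0]
}}

```text
clock: 7.55
tool_pos: [0.3587, 0.0499, 0.35]
eef_rot: [0.998, -0.06, 0.001, 0.001]
contact_force: [0.1, -0.5, 0.5]
opening: 1.002
```

Call:
{"name": "carry_out", "arguments": {
  "linear": [
    [0,0,0],
    [0,0,0],
    [0,0.04,0],
    [0,0.08,0],
    [0,0.12,0],
    [0.01,0.16,0],
    [0.02,0.2,0],
    [0.03,0.23,0]
  ],
  "roll": [0,0,0,0,0,0,0,0]
}}

```text
clock: 8.22
tool_pos: [0.3884, 0.2837, 0.35]
eef_rot: [0.998, -0.059, 0.001, 0.0]
contact_force: [-0.4, -0.6, -0.1]
opening: 0.997
```

```bash
python3 - <<'E'
from h import *
s=status.get_state(); print(s["tool_pos"],s["contact_force"],s["clock"])
p=snapshot("scene"); save(p,"scene3"); 
p=snapshot("wrist"); save(p,"w3"); np.savez("/tmp/w3.npz",**p); W=pts(p)
for q in ["car0_mid","lid_hinge","bars_mid"]:
  for r in tip_of(p,q):
    u,v=np.round(r["pixel"]).astype(int); print(q,r["pixel"],r["confidence"],np.nanmedian(W[v-2:v+3,u-2:u+3].reshape(-1,3),0), atz(p,r["pixel"],.073))
E
```

```text
[0.38836341 0.28372315 0.35004202] [-0.43855024 -0.57221576 -0.08517423] 8.2167
bars_mid [346.1, 67.0] 0.81 [0.5300115  0.24084709 0.00926649] [0.52248578 0.24605587 0.073     ]
```

View pics/w3.png

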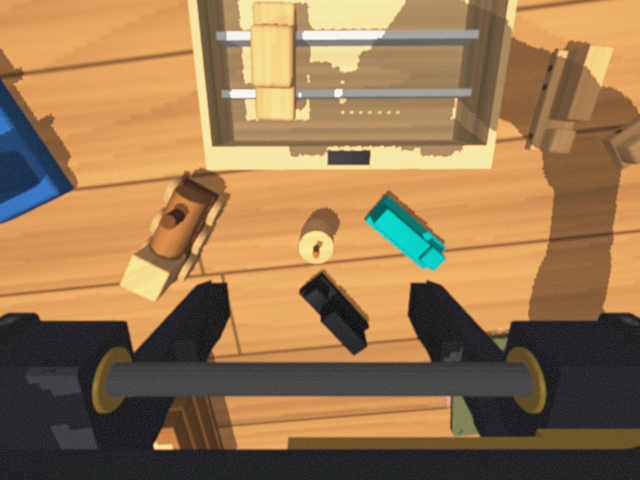

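View pics/scene3.png

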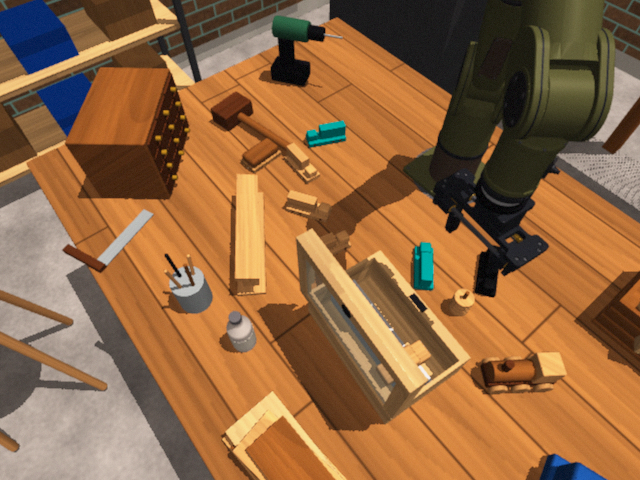

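The lid stands open. The car is at (273,60), lying front to back across the bars. I'll move closer.

Call:
{"name": "carry_out", "arguments": {
  "linear": [
    [0.03,0.01,0],
    [0.06,0.02,0],
    [0.08,0.02,0],
    [0.08,0.02,0]
  ],
  "roll": [0,0,0,0]
}}

```text
clock: 8.8
tool_pos: [0.4725, 0.2961, 0.3493]
eef_rot: [0.998, -0.064, 0.002, 0.003]
contact_force: [-0.1, 0.1, 0.0]
opening: 1.0
```

```bash
cat >> h.py <<'E'
def sel(W,x,y,z):
    w=W.reshape(-1,3);k=np.isfinite(w[:,0])
    for i,r in enumerate((x,y,z)): k&=(w[:,i]>r[0])&(w[:,i]<r[1])
    return w[k]
E
python3 - <<'E'
from h import *
s=status.get_state(); print(s["tool_pos"],s["q"][6],s["clock"])
p=snapshot("wrist"); save(p,"w4"); np.savez("/tmp/w4.npz",**p); W=pts(p)
for q in ["car0_mid","bars_mid","drybox"]:
  for r in tip_of(p,q): print(q,r["pixel"],r["confidence"],atz(p,r["pixel"],.073 if q[0]=='c' else .05))
for r in cut_out(p,"car0_mid"):
    w=W[r["region"]]; w=w[np.isfinite(w[:,0])]; print("car",r["confidence"],len(w)); c=w[w[:,2]>.088]; print("cabin",rect(c[:,:2]),np.median(c[:,2])); a=w[w[:,2]>.066];print("all",rect(a[:,:2]))
# rim: z 0.1-0.116
B=np.array([.528,.243]);a=np.radians(-6.3);R=np.array([[np.cos(a),-np.sin(a)],[np.sin(a),np.cos(a)]])
w=W.reshape(-1,3);w=w[np.isfinite(w[:,0])]; l=(w[:,:2]-B)@R
for nm,k in [("front rim",(w[:,2]>.1)&(w[:,2]<.115)&(abs(l[:,1])<.1)&(l[:,0]<0)),("left rim",(w[:,2]>.1)&(w[:,2]<.115)&(abs(l[:,0])<.06)&(l[:,1]>.12)),("right rim",(w[:,2]>.1)&(w[:,2]<.115)&(abs(l[:,0])<.06)&(l[:,1]<-.12)),
 ("bars",(w[:,2]>.045)&(w[:,2]<.055)&(l[:,1]<.05)&(l[:,1]>-.13)&(abs(l[:,0])<.06))]:
    if k.sum()>10: print(nm,k.sum(),np.percentile(l[k],[2,50,98],axis=0).round(4).tolist(),np.median(w[k,2]))
    if nm=="bars":
        for sgn in (-1,1):
            kk=k&(np.sign(l[:,0])==sgn); print(sgn,kk.sum(), l[kk].mean(0),np.polyfit(l[kk,1],l[kk,0],1))
E
```

```text
[0.47254175 0.29612618 0.34927969] -2.4493331864411534 8.8
car0_mid [285.2, 141.6] 0.37 [0.53510286 0.32535452 0.073     ]
bars_mid [353.9, 137.3] 0.94 [0.52820293 0.24364589 0.05      ]
drybox [348.8, 138.2] 0.65 [0.52794029 0.24992949 0.05      ]
front rim 3841 [[-0.1095, -0.0961], [-0.0964, -0.0003], [-0.0857, 0.0962]] 0.10910993762131255
left rim 1160 [[-0.0567, 0.1465], [0.0053, 0.1496], [0.0578, 0.1547]] 0.10887855600145266
right rim 1402 [[-0.0569, -0.1529], [0.005, -0.1469], [0.0579, -0.1445]] 0.10862090677350625
bars 2096 [[-0.0336, -0.1262], [0.0263, -0.0399], [0.0339, 0.0463]] 0.05102370585335769
-1 1020 [-0.02950719 -0.04016543] [-0.00291571 -0.0296243 ]
1 1076 [ 0.0301555  -0.03964121] [-0.00308582  0.03003318]
```

View pics/w4.png

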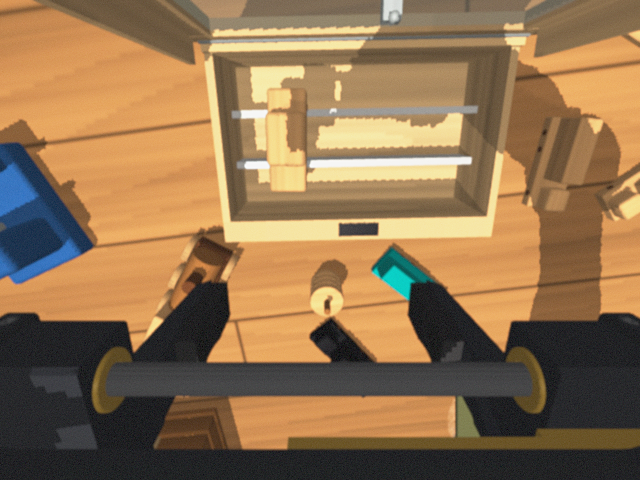

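Box pose is confirmed to about 1 mm. Next, the car's fit from depth.

```bash
python3 - <<'E'
from h import *
p=dict(np.load("/tmp/w4.npz")); W=pts(p)
a=np.radians(-6.13);R=np.array([[np.cos(a),-np.sin(a)],[np.sin(a),np.cos(a)]]);B=np.array([.528,.243])
w=W.reshape(-1,3);w=w[np.isfinite(w[:,0])]; l=(w[:,:2]-B)@R
k=(w[:,2]>.066)&(w[:,2]<.12)&(abs(l[:,0])<.08)&(abs(l[:,1])<.138)
k&=(l[:,1]>.04)
c=k&(w[:,2]>.09)
for nm,q in(("all",k),("cabin",c)):
    r=rect(l[q]); print(nm,q.sum(),r[0],r[1],r[2],"world",B+R@r[0], np.percentile(l[q],[1,99],axis=0), "z",np.median(w[q,2]))
E
```

```text
all 4070 [-0.00200827  0.08053428] [np.float64(0.04408192825317383), np.float64(0.11554969787597656)] 178.12802 world [0.53460304 0.32328825] [[-0.05735642  0.05798912]
 [ 0.05459213  0.1018839 ]] z 0.09398996090526213
cabin 2137 [0.00247925 0.08062877] [np.float64(0.04355797576904297), np.float64(0.05749231719970703)] 178.0221 world [0.53907499 0.322903  ] [[-0.0256399   0.05880152]
 [ 0.03039027  0.10155331]] z 0.09680352868098868
```

Call:
{"name": "carry_out", "arguments": {
  "linear": [
    [0.03,0.013,-0.01],
    [0.064,0.027,-0.03],
    [0.064,0.027,-0.07],
    [0.064,0.027,-0.11],
    [0.064,0.027,-0.15],
    [0.064,0.027,-0.18],
    [0.064,0.027,-0.2],
    [0.064,0.027,-0.2]
  ],
  "roll": [-0.012,-0.012,-0.012,-0.012,-0.012,-0.012,-0.012,-0.012],
  "gripper": 0.72,
  "grip_force": 15
}}

```text
clock: 9.72
tool_pos: [0.5276, 0.3233, 0.1457]
eef_rot: [0.998, -0.066, -0.004, 0.005]
contact_force: [-0.1, -0.3, 0.2]
opening: 0.718
```

```bash
python3 - <<'E'
from h import *
s=status.get_state(); print(s["tool_pos"],s["q"][6],s["clock"],s["opening"],np.degrees(2*np.arctan2(s["eef_rot"][1],s["eef_rot"][0])))
p=snapshot("wrist"); save(p,"w5")
E
```

```text
[0.52756027 0.32331186 0.14568418] -2.4819105349010107 9.7167 0.7181893180249821 -7.5730681015708345
```

View pics/w5.png

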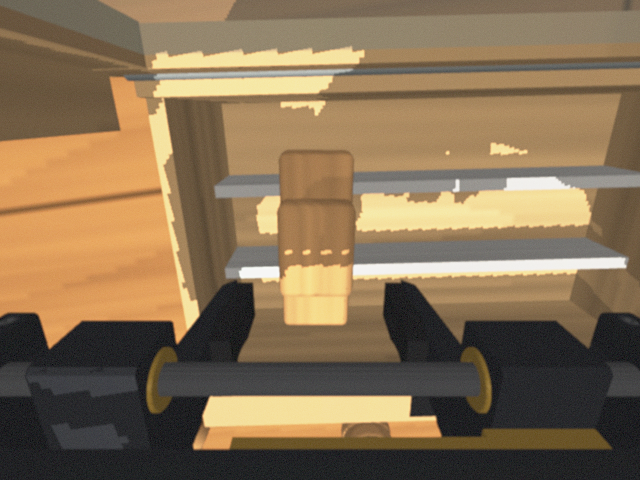

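The car at (317,245) is centred between the fingers, with clearance on both sides. I'll descend and close.

Call:
{"name": "carry_out", "arguments": {
  "linear": [
    [0.005,0,-0.02],
    [0.009,0,-0.04],
    [0.009,0,-0.055],
    [0.009,0,-0.067],
    [0.009,0,-0.067]
  ],
  "roll": [0,0,0,0,0]
}}

```text
clock: 10.18
tool_pos: [0.5375, 0.3242, 0.0809]
eef_rot: [0.998, -0.066, -0.003, 0.004]
contact_force: [-0.1, 0.7, 0.5]
opening: 0.722
```

Call:
{"name": "carry_out", "arguments": {
  "linear": [
    [0,0,0],
    [0,0,0],
    [0,0,0],
    [0,0,0],
    [0,0,0],
    [0,0,0]
  ],
  "roll": [0,0,0,0,0,0],
  "gripper": 0
}}

```text
clock: 10.68
tool_pos: [0.5381, 0.3246, 0.0824]
eef_rot: [0.998, -0.066, -0.002, 0.004]
contact_force: [-0.5, -1.3, 7.2]
opening: 0.497
```

Call:
{"name": "carry_out", "arguments": {
  "linear": [
    [0,0,0.02],
    [0,0,0.04],
    [0,0,0.08],
    [0,0,0.12],
    [0,0,0.16],
    [0,0,0.19],
    [0,0,0.21],
    [0,0,0.21]
  ],
  "roll": [0,0,0,0,0,0,0,0]
}}

```text
clock: 11.35
tool_pos: [0.5402, 0.3261, 0.2978]
eef_rot: [0.998, -0.066, 0.002, 0.001]
contact_force: [0.4, 1.7, -0.4]
opening: 0.495
```

```bash
python3 - <<'E'
from h import *
for n in ("scene","side"):
    p=dict(np.load(f"/tmp/{n}0.npz")); W=pts(p)
    w=sel(W,(0.45,0.75),(-0.36,0.0),(0.07,0.112))
    for it in range(6):
        A=np.c_[w[:,:2],np.ones(len(w))]; pl=np.linalg.lstsq(A,w[:,2],rcond=None)[0]; r=w[:,2]-A@pl; w=w[abs(r)<max(.003,1.5*np.std(r)) ]
    c,s,a=rect(w[:,:2]); 
    for ang in np.radians(np.arange(54,58.1,.5)):
        R=np.array([[np.sin(ang),np.cos(ang)],[-np.cos(ang),np.sin(ang)]]) # cols: x (across), y(along)
        l=w[:,:2]@R; lo,hi=np.percentile(l,[0.5,99.5],axis=0); print(n,np.degrees(ang).round(1),len(w),(hi-lo).round(4),"ctr",(R@((lo+hi)/2)).round(4),end="; ")
        cc=R@((lo+hi)/2); print("z",pl@[cc[0],cc[1],1])
    print("slope",np.degrees(np.arctan(np.hypot(pl[0],pl[1]))),"dir",np.degrees(np.arctan2(pl[1],pl[0])),rect(w[:,:2]))
p=snapshot("side"); save(p,"s5",(150,120,450,345),2.6); np.savez("/tmp/side5.npz",**p)
p=snapshot("scene"); save(p,"c5"); np.savez("/tmp/scene5.npz",**p)
E
```

```text
scene 54.0 2177 [0.0629 0.3184] ctr [ 0.596  -0.1746]; z 0.09208914456954698
scene 54.5 2177 [0.0608 0.3183] ctr [ 0.596  -0.1746]; z 0.09209692517807985
scene 55.0 2177 [0.0585 0.3183] ctr [ 0.5961 -0.1746]; z 0.09211311959089619
scene 55.5 2177 [0.0564 0.3182] ctr [ 0.5962 -0.1747]; z 0.09213718788158656
scene 56.0 2177 [0.0547 0.3181] ctr [ 0.5965 -0.1748]; z 0.09219421743731115
scene 56.5 2177 [0.0545 0.3181] ctr [ 0.5967 -0.1748]; z 0.09222178796644279
scene 57.0 2177 [0.0558 0.3181] ctr [ 0.5966 -0.1747]; z 0.09218478083824273
scene 57.5 2177 [0.0575 0.3182] ctr [ 0.5967 -0.1747]; z 0.09221368618992459
scene 58.0 2177 [0.0594 0.3183] ctr [ 0.5968 -0.1749]; z 0.09224176767349201
slope 9.898099499316022 dir -34.12050863618734 (array([ 0.59633331, -0.17510004]), [np.float64(0.05570746994018555), np.float64(0.3224862060546875)], np.float32(56.039536))
side 54.0 716 [0.0669 0.3189] ctr [ 0.5948 -0.174 ]; z 0.08952933014500533
side 54.5 716 [0.0648 0.3189] ctr [ 0.5948 -0.1743]; z 0.08956788365160555
side 55.0 716 [0.0629 0.3191] ctr [ 0.595  -0.1744]; z 0.08960640437431787
side 55.5 716 [0.0611 0.3192] ctr [ 0.5951 -0.1746]; z 0.08963817762726756
side 56.0 716 [0.0597 0.3192] ctr [ 0.5952 -0.1746]; z 0.08965916222327226
side 56.5 716 [0.0601 0.3193] ctr [ 0.5953 -0.1746]; z 0.08966016290498845
side 57.0 716 [0.0609 0.3193] ctr [ 0.5955 -0.1746]; z 0.08969522746739843
side 57.5 716 [0.0621 0.3194] ctr [ 0.5956 -0.1745]; z 0.08970706505315654
side 58.0 716 [0.0635 0.3194] ctr [ 0.5957 -0.1744]; z 0.0897209132738649
slope 10.643964400076666 dir -33.90996518138962 (array([ 0.59546472, -0.17496371]), [np.float64(0.06314205551147462), np.float64(0.32612646484375)], np.float32(56.69776))
```

View pics/s5.png

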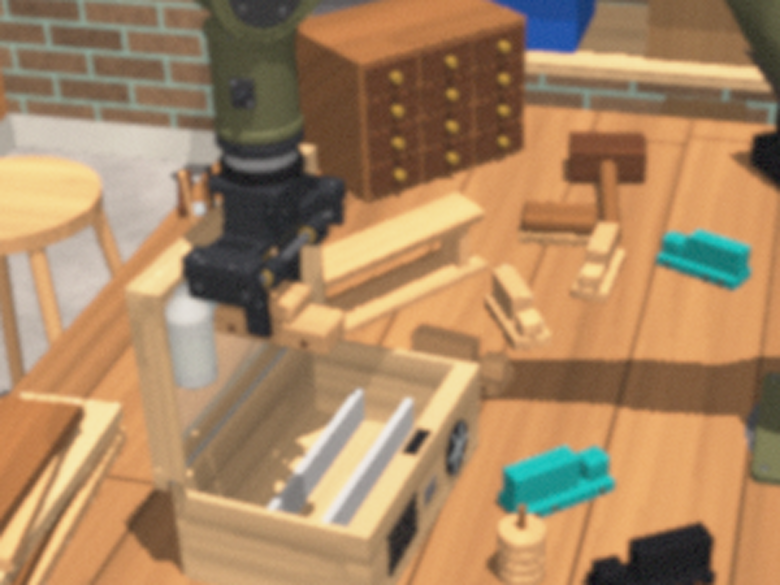

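View pics/c5.png

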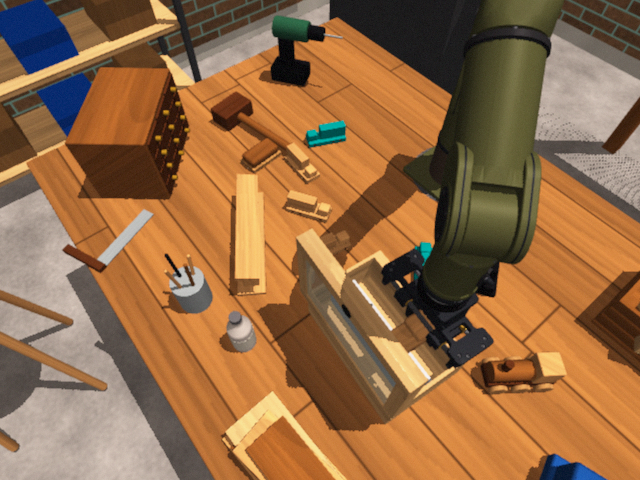

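The car is held in the fingers over the box. The ledge is a board on feet, centred at (0.596,-0.175) with its top at about 0.091 and its long axis at 56 degrees. I'll carry the car there.

Call:
{"name": "carry_out", "arguments": {
  "linear": [
    [-0.02,-0.02,0.02],
    [-0.04,-0.05,0.04],
    [-0.06,-0.085,0.05],
    [-0.075,-0.12,0.05],
    [-0.08,-0.16,0.05],
    [-0.08,-0.2,0.05],
    [-0.08,-0.235,0.05],
    [-0.08,-0.266,0.05]
  ],
  "roll": [0,0,0,0,0.05,0.15,0.26,0.38]
}}

```text
clock: 12.12
tool_pos: [0.4562, 0.0555, 0.3408]
eef_rot: [0.992, 0.126, -0.003, 0.004]
contact_force: [0.6, -0.4, -0.9]
opening: 0.499
```

Call:
{"name": "carry_out", "arguments": {
  "linear": [
    [0.015,-0.035,0],
    [0.03,-0.07,0],
    [0.05,-0.105,0],
    [0.07,-0.14,0],
    [0.095,-0.17,0],
    [0.115,-0.2,-0.02],
    [0.125,-0.22,-0.05],
    [0.135,-0.235,-0.08]
  ],
  "roll": [0.11,0.22,0.33,0.44,0.55,0.66,0.71,0.73]
}}

```text
clock: 12.78
tool_pos: [0.5909, -0.1828, 0.2575]
eef_rot: [0.882, 0.471, -0.002, 0.005]
contact_force: [0.1, -0.6, -1.7]
opening: 0.494
```

Call:
{"name": "carry_out", "arguments": {
  "linear": [
    [0,0,0],
    [0,0,0]
  ],
  "roll": [0,0]
}}

```text
clock: 12.95
tool_pos: [0.5882, -0.1837, 0.2534]
eef_rot: [0.883, 0.47, -0.006, 0.002]
contact_force: [0.9, -0.0, -1.1]
opening: 0.499
```

```bash
python3 - <<'E'
from h import *
s=status.get_state(); print(s["tool_pos"],s["q"][6],s["clock"],s["opening"],np.degrees(2*np.arctan2(s["eef_rot"][1],s["eef_rot"][0])))
p=snapshot("scene"); save(p,"c6",(180,120,420,320),3); W=pts(p)
p=snapshot("wrist"); save(p,"w6"); 
E
```

```text
[ 0.58817098 -0.18374333  0.25335205] -0.66272090988514 12.95 0.4992565628290128 56.07640736971251
```

View pics/w6.png

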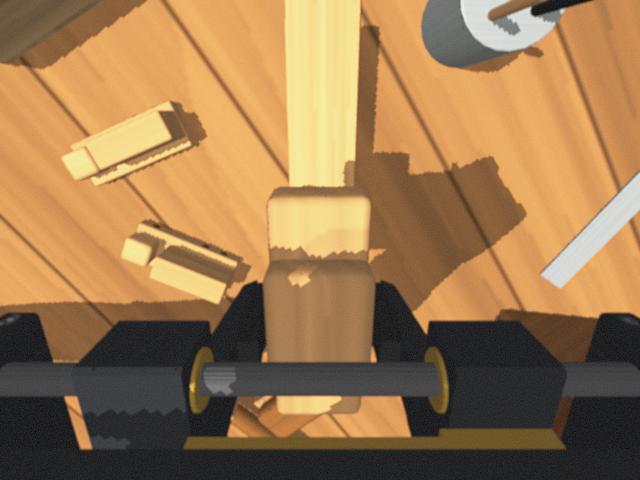

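View pics/c6.png

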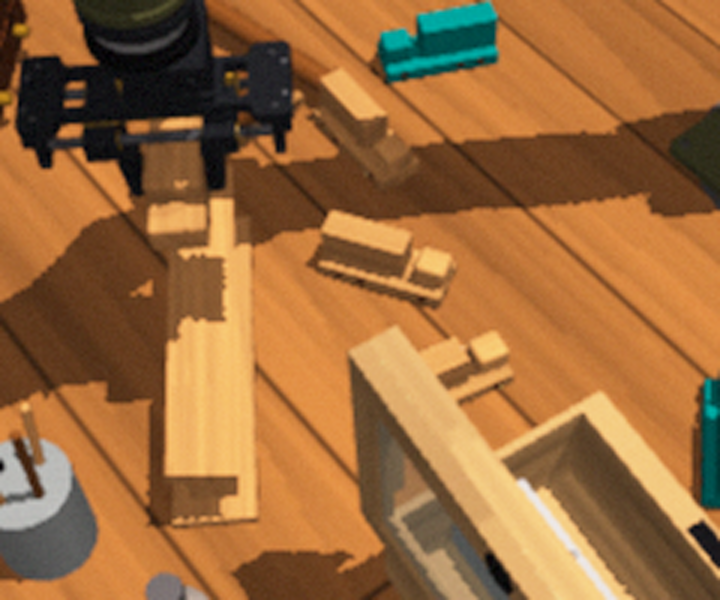

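The car is aligned with the ledge in the wrist view. I'll move over the centre and descend.

Call:
{"name": "carry_out", "arguments": {
  "linear": [
    [0.004,0.005,-0.03],
    [0.0076,0.009,-0.06],
    [0.0076,0.009,-0.09],
    [0.0076,0.009,-0.105],
    [0.0076,0.009,-0.114],
    [0.0076,0.009,-0.114]
  ],
  "roll": [0,0,0,0,0,0]
}}

```text
clock: 13.55
tool_pos: [0.598, -0.1706, 0.1435]
eef_rot: [0.881, 0.472, -0.002, 0.003]
contact_force: [-0.1, 0.0, -0.6]
opening: 0.5
```

```bash
python3 - <<'E'
from h import *
s=status.get_state(); print(s["tool_pos"],s["contact_force"],s["q"][6],s["clock"],s["opening"],np.degrees(2*np.arctan2(s["eef_rot"][1],s["eef_rot"][0])))
p=snapshot("wrist"); save(p,"w7"); 
p=snapshot("side"); save(p,"s7",(180,120,420,320),3);
E
```

```text
[ 0.59797716 -0.17056926  0.14351334] [-0.13698607  0.0492059  -0.62459335] -0.7479955241515055 13.55 0.5002010100869267 56.385091734543714
```

View pics/w7.png

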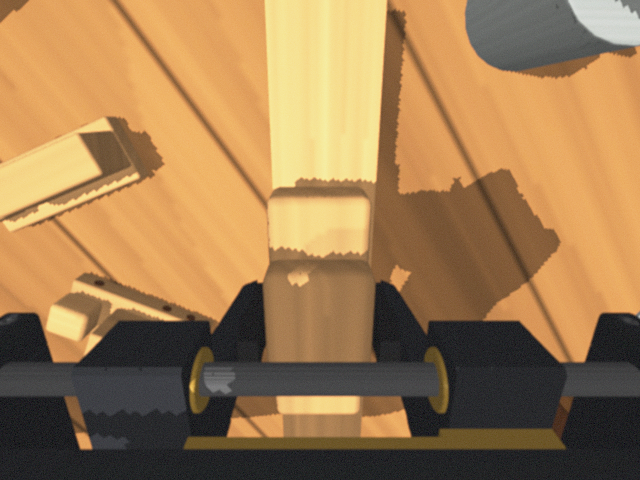

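View pics/s7.png

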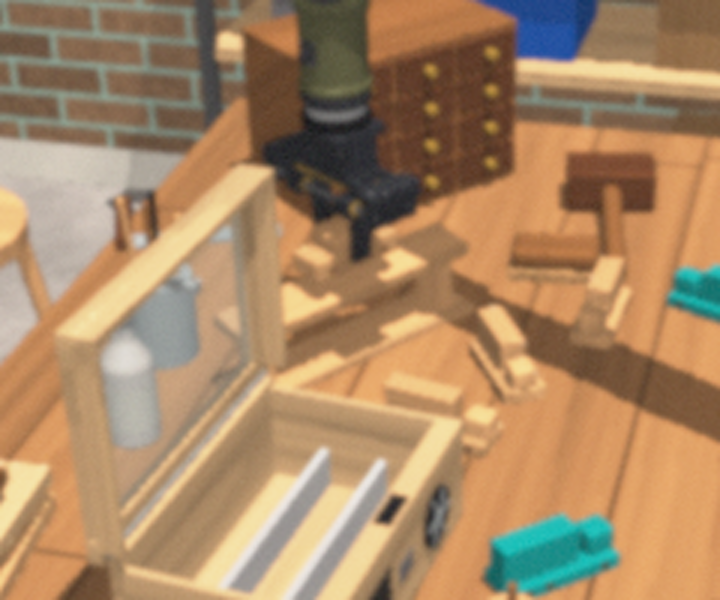

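```bash
python3 - <<'E'
from h import *
p=snapshot("wrist"); W=pts(p)
T=status.get_state()["tool_pos"]
a=np.radians(56.2);ex=np.array([np.sin(a),-np.cos(a)]);ey=np.array([np.cos(a),np.sin(a)])
for row in (20,60,100,140,170):
    w=W[row]; k=np.isfinite(w[:,0])&(w[:,2]>.078)&(w[:,2]<.105)&(np.arange(640)>220)&(np.arange(640)<440)
    d=(w[k][:,:2]-T[:2]); s=d@ex; print(row,"across",s.min().round(4),s.max().round(4),"along",(d@ey).mean().round(3),"z",w[k][:,2].min().round(4),w[k][:,2].max().round(4),np.where(k)[0][[0,-1]])
w=W[200:250,250:390].reshape(-1,3);k=(w[:,2]>.125-.0); s=(w[k][:,:2]-T[:2])@ex; print("car bonnet across",np.percentile(s,[1,99]),np.median(w[k][:,2]))
E
```

```text
20 across -0.0267 0.0289 along 0.127 z 0.0851 0.0966 [262 380]
60 across -0.0265 0.0302 along 0.11 z 0.0853 0.0968 [264 378]
100 across -0.0265 0.028 along 0.092 z 0.0857 0.0971 [266 375]
140 across -0.0261 0.0282 along 0.073 z 0.0858 0.0968 [268 373]
170 across -0.0266 0.0303 along 0.057 z 0.0857 0.0966 [269 372]
car bonnet across [-0.02092531  0.02161595] 0.13992095455886236
```

Call:
{"name": "carry_out", "arguments": {
  "linear": [
    [0.001,-0.001,-0.01],
    [0.001,-0.001,-0.014],
    [0.001,-0.001,-0.016],
    [0.001,-0.001,-0.018],
    [0.001,-0.001,-0.018]
  ],
  "roll": [0,0,0,0,0]
}}

```text
clock: 14.12
tool_pos: [0.6003, -0.1728, 0.1273]
eef_rot: [0.882, 0.472, -0.001, 0.005]
contact_force: [-0.2, 0.6, -1.1]
opening: 0.498
```

Call:
{"name": "carry_out", "arguments": {
  "linear": [
    [0,0,-0.001],
    [0,0,-0.0015],
    [0,0,-0.0015]
  ],
  "roll": [0,0,0]
}}

```text
clock: 14.37
tool_pos: [0.6005, -0.1728, 0.1263]
eef_rot: [0.882, 0.472, -0.001, 0.005]
contact_force: [-1.2, 0.0, 2.9]
opening: 0.498
```

Call:
{"name": "carry_out", "arguments": {
  "linear": [
    [0,0,0.003],
    [-0.002,0.001,0.003],
    [-0.002,0.001,0.001],
    [-0.002,0.001,-0.001],
    [-0.002,0.001,-0.001]
  ],
  "roll": [0,0,0,0,0]
}}

```text
clock: 14.78
tool_pos: [0.5982, -0.1716, 0.1254]
eef_rot: [0.882, 0.472, -0.001, 0.005]
contact_force: [-1.7, 0.2, 3.3]
opening: 0.499
```

Call:
{"name": "carry_out", "arguments": {
  "linear": [
    [0,0,0],
    [0,0,0],
    [0,0,0],
    [0,0,0],
    [0,0,0],
    [0,0,0]
  ],
  "roll": [0,0,0,0,0,0],
  "gripper": 0.8
}}

```text
clock: 15.28
tool_pos: [0.5983, -0.1717, 0.1253]
eef_rot: [0.882, 0.472, -0.001, 0.005]
contact_force: [-0.6, 0.2, -0.4]
opening: 0.801
```

```bash
python3 - <<'E'
from h import *
s=status.get_state(); print(s["tool_pos"],s["contact_force"],s["clock"],s["opening"])
p=snapshot("wrist"); save(p,"w8"); 
E
```

```text
[ 0.59826151 -0.17168582  0.12534573] [-0.55481021  0.18017295 -0.37622316] 15.2833 0.800581358031167
```

View pics/w8.png

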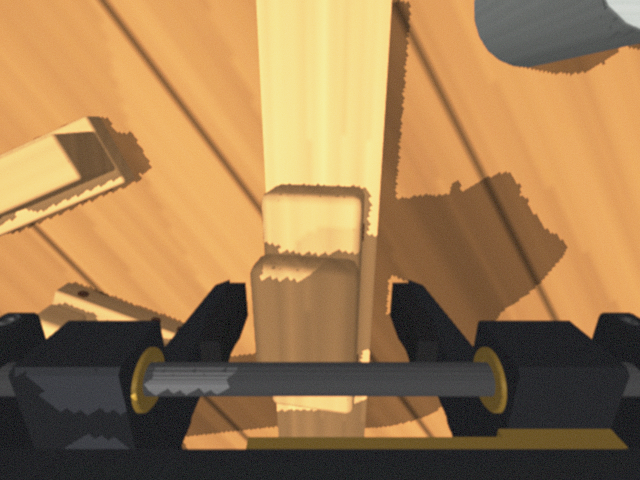

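The car has settled on the slope and stands free of the fingers. I'll open fully and lift.

Call:
{"name": "carry_out", "arguments": {
  "linear": [
    [0,0,0],
    [0,0,0],
    [0,0,0.02],
    [0,0,0.05],
    [0,0,0.09],
    [0,0,0.13],
    [0,0,0.16],
    [0,0,0.16]
  ],
  "roll": [0,0,0,0,0,0,0,0],
  "gripper": 1
}}

```text
clock: 16.0
tool_pos: [0.602, -0.1717, 0.2925]
eef_rot: [0.882, 0.472, 0.004, 0.009]
contact_force: [0.1, -0.5, -0.7]
opening: 1.001
```

```bash
python3 - <<'E'
from h import *
s=status.get_state(); print(s["tool_pos"],s["q"],s["clock"],s["opening"])
p=snapshot("wrist"); save(p,"w9"); W=pts(p); np.savez("/tmp/w9.npz",**p)
print([ (r["pixel"],r["confidence"]) for r in tip_of(p,"lorry0_mid")])
p=snapshot("scene"); save(p,"c9",(180,120,420,320),3); np.savez("/tmp/scene9.npz",**p)
E
```

```text
[ 0.60197392 -0.17173135  0.29250468] [ 0.42639621  0.66496653 -0.41095502  1.53114661  0.31087571  0.99261309
 -0.66208853] 16.0 1.0010738448635488
[([135.4, 156.4], 0.89)]
```

View pics/w9.png

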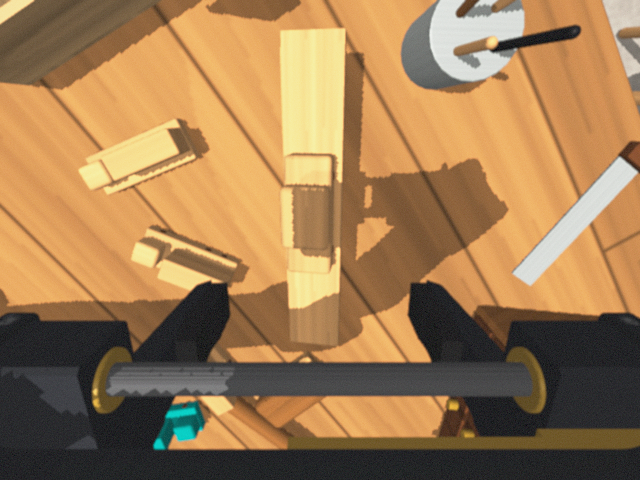

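View pics/c9.png

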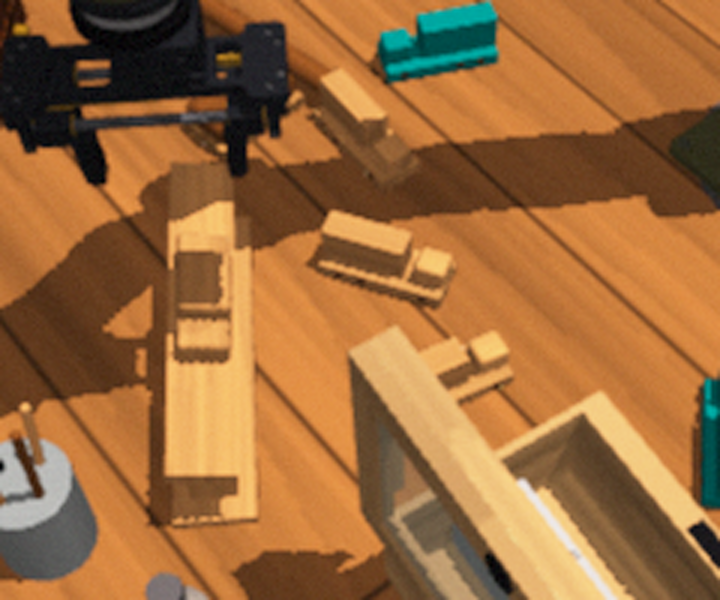

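The car stands on the ledge at (310,215) in the wrist view. The three pale lorries are where they were, and I'll go to the right-most one first, near the mallet handle.

Call:
{"name": "carry_out", "arguments": {
  "linear": [
    [-0.034,-0.015,0],
    [-0.068,-0.03,0],
    [-0.102,-0.046,0],
    [-0.136,-0.062,0],
    [-0.17,-0.078,-0.01],
    [-0.204,-0.094,-0.02],
    [-0.238,-0.11,-0.03],
    [-0.271,-0.124,-0.04]
  ],
  "roll": [0.08,0.16,0.24,0.32,0.4,0.48,0.54,0.56]
}}

```text
clock: 16.82
tool_pos: [0.3237, -0.2958, 0.2432]
eef_rot: [0.716, 0.698, -0.0, 0.003]
contact_force: [0.3, -1.3, -0.2]
opening: 1.002
```

Call:
{"name": "carry_out", "arguments": {
  "linear": [
    [0,0,0],
    [0,0,0]
  ],
  "roll": [0,0]
}}

```text
clock: 16.98
tool_pos: [0.3197, -0.296, 0.2413]
eef_rot: [0.718, 0.696, -0.001, -0.0]
contact_force: [-0.4, -0.5, 0.6]
opening: 0.999
```

```bash
cat > lor.py <<'E'
from h import *
import sys
def st():
    s=status.get_state(); q=s["eef_rot"]; y=np.degrees(2*np.arctan2(q[1],q[0])); y=(y+180)%360-180
    print("tcp",np.round(s["tool_pos"],4),"yaw",round(y,2),"q7",round(s["q"][6],2),"F",np.round(s["contact_force"],1),"op",round(float(s["opening"]),3),"t",s["clock"]); return s,y
def lorry(p,guess,r=.08,zb=0.0):
    """fit lorry around guess from depth"""
    W=pts(p); w=W.reshape(-1,3); c=p["img"].reshape(-1,3).astype(int)
    k=np.isfinite(w[:,0])&(np.hypot(w[:,0]-guess[0],w[:,1]-guess[1])<r)
    w=w[k]; hi=w[(w[:,2]>zb+.050)&(w[:,2]<zb+.062)]; 
    base=w[(w[:,2]>zb+.010)&(w[:,2]<zb+.062)]
    cab=w[(w[:,2]>zb+.025)&(w[:,2]<zb+.049)]
    c,s,a=rect(hi[:,:2]); 
    d=np.array([np.cos(np.radians(a)),np.sin(np.radians(a))])
    if np.dot(np.median(cab[:,:2],0)-c,d)>0: d=-d
    yaw=np.degrees(np.arctan2(d[1],d[0]))
    print("box c",c.round(4),"size",np.round(s,4),"yaw",yaw.round(2),"ztop",np.median(hi[:,2]).round(4),"-> mid",(c-.02*d).round(4)); 
    n=np.array([-d[1],d[0]]); 
    for nm,q in(("base",base),("hi",hi)):
        l=np.c_[(q[:,:2]-c)@d,(q[:,:2]-c)@n]; print(nm,len(q),np.percentile(l,[1,99],axis=0).round(4).tolist())
    return c-.02*d,yaw
E
python3 - <<'E'
from lor import *
st(); p=snapshot("wrist"); save(p,"w10"); np.savez("/tmp/w10.npz",**p)
print([ (r["pixel"],r["confidence"],atz(p,r["pixel"],.027)) for r in tip_of(p,"lorry0_mid")])
lorry(p,(.33,-.296))
E
```

```text
tcp [ 0.3197 -0.296   0.2413] yaw 88.27 q7 0.08 F [-0.4 -0.5  0.6] op 0.999 t 16.9833
[([330.6, 203.5], 0.17, array([ 0.33267327, -0.29858047,  0.027     ]))]
box c [ 0.3313 -0.3166] size [0.028  0.0803] yaw -92.83 ztop 0.0551 -> mid [ 0.3323 -0.2966]
base 5566 [[-0.0797, -0.0236], [0.0562, 0.0231]]
hi 2202 [[-0.0395, -0.0138], [0.0388, 0.0136]]
```

View pics/w10.png

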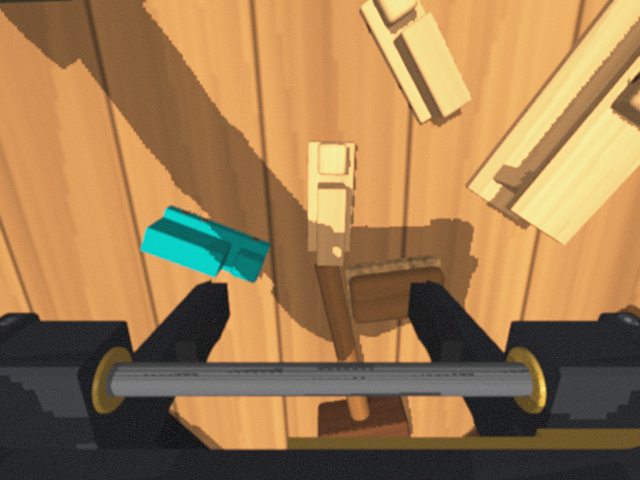

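Candidates: the pale lorry at (331,205), the pale lorry at (415,65), and the turquoise one at (205,243). The pale lorry at (331,205) measures 28 x 80 mm on top and 55 mm high, so it fits. Turquoise is excluded. Enlarged crop to confirm:

```bash
python3 - <<'E'
import cv2
im=cv2.imread("pics/w10.png")[120:330,120:460]; cv2.imwrite("pics/w10c.png",cv2.resize(im,None,fx=2,fy=2))
E
```

```text
(no output)
```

View pics/w10c.png

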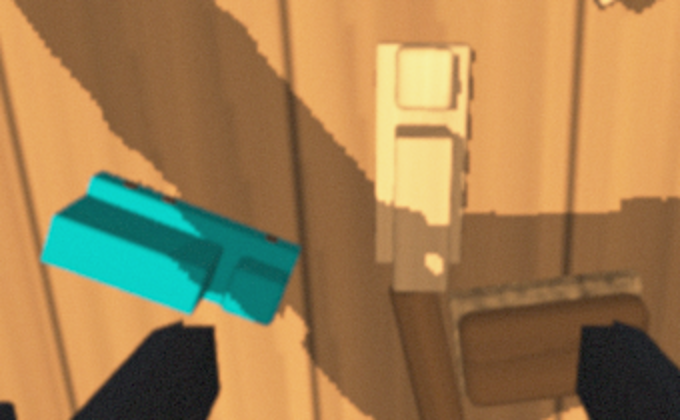

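Call:
{"name": "carry_out", "arguments": {
  "linear": [
    [0.006,-0.003,-0.035],
    [0.0125,-0.0055,-0.07],
    [0.0125,-0.0055,-0.1],
    [0.0125,-0.0055,-0.12],
    [0.0125,-0.0055,-0.13],
    [0.0125,-0.0055,-0.13]
  ],
  "roll": [-0.01,-0.019,-0.019,-0.019,-0.019,-0.019],
  "gripper": 0.65
}}

```text
clock: 17.58
tool_pos: [0.3381, -0.299, 0.1106]
eef_rot: [0.721, 0.693, 0.001, 0.001]
contact_force: [-0.2, -0.6, -0.2]
opening: 0.645
```

```bash
python3 - <<'E'
from lor import *
st(); p=snapshot("wrist"); save(p,"w11"); lorry(p,(.33,-.296))
E
```

```text
tcp [ 0.3381 -0.299   0.1106] yaw 87.68 q7 -0.19 F [-0.2 -0.6 -0.2] op 0.645 t 17.5833
box c [ 0.3312 -0.3168] size [0.028  0.0807] yaw -92.49 ztop 0.0551 -> mid [ 0.3321 -0.2968]
base 12802 [[-0.0799, -0.0233], [0.0556, 0.0234]]
hi 5343 [[-0.0399, -0.0137], [0.0383, 0.0137]]
```

View pics/w11.png

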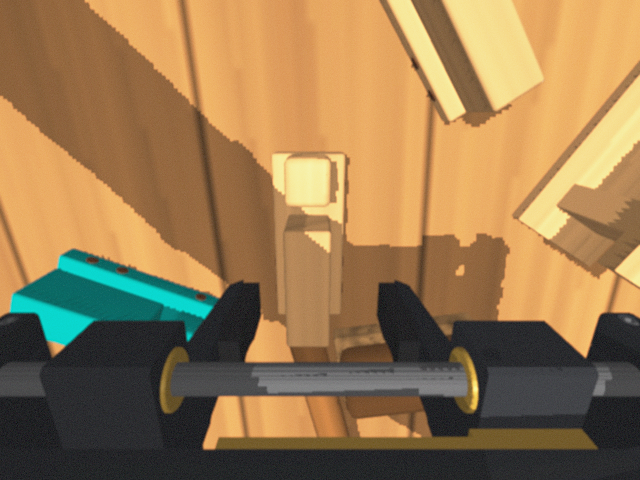

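The crop confirms the pale lorry, clear of the mallet. I'll correct x by -6 mm and descend.

Call:
{"name": "carry_out", "arguments": {
  "linear": [
    [-0.004,-0.001,-0.015],
    [-0.006,-0.0025,-0.03],
    [-0.006,-0.0025,-0.045],
    [-0.006,-0.0025,-0.058],
    [-0.006,-0.0025,-0.066],
    [-0.006,-0.0025,-0.0695],
    [-0.006,-0.0025,-0.0695]
  ],
  "roll": [0,0,0,0,0,0,0]
}}

```text
clock: 18.22
tool_pos: [0.3343, -0.3022, 0.0428]
eef_rot: [0.721, 0.693, 0.001, 0.004]
contact_force: [0.3, 0.0, 0.4]
opening: 0.651
```

Call:
{"name": "carry_out", "arguments": {
  "linear": [
    [0,0,0],
    [0,0,0],
    [0,0,0],
    [0,0,0],
    [0,0,0],
    [0,0,0]
  ],
  "roll": [0,0,0,0,0,0],
  "gripper": 0
}}

```text
clock: 18.72
tool_pos: [0.334, -0.3025, 0.0433]
eef_rot: [0.721, 0.693, 0.001, 0.004]
contact_force: [-1.3, 0.0, 5.1]
opening: 0.322
```

Call:
{"name": "carry_out", "arguments": {
  "linear": [
    [0,0,0.02],
    [0,0,0.05],
    [0,0,0.09],
    [0,0,0.13],
    [0,0,0.17],
    [0,0,0.2],
    [0,0,0.23],
    [0,0,0.24]
  ],
  "roll": [0,0,0,0,0,0,0,0]
}}

```text
clock: 19.38
tool_pos: [0.3363, -0.3028, 0.2885]
eef_rot: [0.721, 0.693, 0.002, 0.008]
contact_force: [1.5, -0.6, -2.1]
opening: 0.32
```

```bash
python3 - <<'E'
from lor import *
st(); p=snapshot("wrist"); save(p,"w12")
E
```

```text
tcp [ 0.3363 -0.3028  0.2885] yaw 87.69 q7 -0.0 F [ 1.5 -0.6 -2.1] op 0.32 t 19.3833
```

View pics/w12.png

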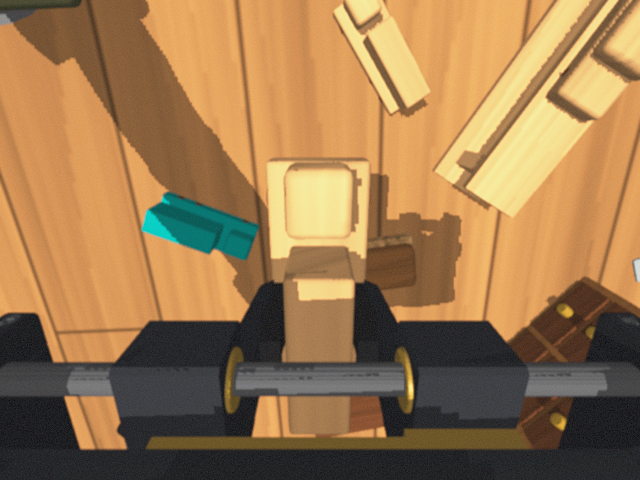

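The lorry is held square. I'll carry it to the left slot in the box.

Call:
{"name": "carry_out", "arguments": {
  "linear": [
    [0.02,0.03,0.01],
    [0.04,0.06,0.01],
    [0.06,0.095,0.01],
    [0.08,0.13,0.01],
    [0.095,0.16,0.01],
    [0.105,0.19,0.01],
    [0.11,0.22,0.01],
    [0.114,0.253,0.01]
  ],
  "roll": [0.1,0.2,0.3,0.4,0.5,0.6,0.7,0.8]
}}

```text
clock: 20.1
tool_pos: [0.4498, -0.0492, 0.2965]
eef_rot: [0.393, 0.92, 0.004, 0.005]
contact_force: [1.2, -0.4, -1.7]
opening: 0.318
```

Call:
{"name": "carry_out", "arguments": {
  "linear": [
    [0,0.035,0],
    [0,0.07,0],
    [0,0.11,0],
    [0,0.15,0],
    [0,0.19,0],
    [0.01,0.23,0],
    [0.02,0.265,0],
    [0.03,0.3,0]
  ],
  "roll": [0.1,0.2,0.3,0.4,0.5,0.6,0.68,0.7]
}}

```text
clock: 20.77
tool_pos: [0.4792, 0.2522, 0.2945]
eef_rot: [0.051, 0.999, 0.005, 0.002]
contact_force: [0.4, -1.1, -0.7]
opening: 0.317
```

Call:
{"name": "carry_out", "arguments": {
  "linear": [
    [0.0,0.0,0],
    [0,0,0]
  ],
  "roll": [0,0]
}}

```text
clock: 20.93
tool_pos: [0.4779, 0.2543, 0.2927]
eef_rot: [0.049, 0.999, 0.005, 0.0]
contact_force: [0.5, -1.5, -1.5]
opening: 0.315
```

```bash
python3 - <<'E'
from lor import *
st()
E
```

```text
tcp [0.4779 0.2543 0.2927] yaw 174.37 q7 0.16 F [ 0.5 -1.5 -1.5] op 0.315 t 20.9333
```

Call:
{"name": "carry_out", "arguments": {
  "linear": [
    [0.025,0.03,0],
    [0.05,0.06,0],
    [0.0657,0.0776,-0.01],
    [0.0657,0.0776,-0.045],
    [0.0657,0.0776,-0.08],
    [0.0657,0.0776,-0.1],
    [0.0657,0.0776,-0.1],
    [0.0657,0.0776,-0.1]
  ],
  "roll": [-0.009,-0.009,-0.009,-0.009,-0.009,-0.009,-0.009,-0.009]
}}

```text
clock: 21.6
tool_pos: [0.5432, 0.3298, 0.1913]
eef_rot: [0.054, 0.999, 0.004, -0.001]
contact_force: [0.7, 0.6, -0.7]
opening: 0.316
```

```bash
python3 - <<'E'
from lor import *
st(); p=snapshot("wrist"); save(p,"w13")
E
```

```text
tcp [0.5432 0.3298 0.1913] yaw 173.8 q7 0.12 F [ 0.7  0.6 -0.7] op 0.316 t 21.6
```

View pics/w13.png

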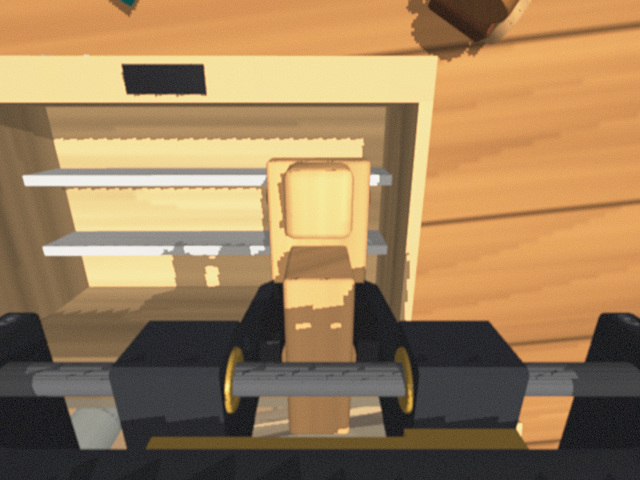

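The lorry is aligned over the bars, with the left wall to its right in this view. I'll lower it.

Call:
{"name": "carry_out", "arguments": {
  "linear": [
    [0,0.001,-0.03],
    [0,0.002,-0.055],
    [0,0.002,-0.075],
    [0,0.002,-0.087],
    [0,0.002,-0.093],
    [0,0.002,-0.096],
    [0,0.002,-0.097],
    [0,0.002,-0.097]
  ],
  "roll": [0,0,0,0,0,0,0,0]
}}

```text
clock: 22.32
tool_pos: [0.5443, 0.3338, 0.0974]
eef_rot: [0.054, 0.999, 0.006, 0.001]
contact_force: [-0.2, 0.2, -1.7]
opening: 0.316
```

Call:
{"name": "carry_out", "arguments": {
  "linear": [
    [0,0,-0.002],
    [0,0,-0.004],
    [0,0,-0.005],
    [0,0,-0.005]
  ],
  "roll": [0,0,0,0]
}}

```text
clock: 22.65
tool_pos: [0.5446, 0.3343, 0.0934]
eef_rot: [0.054, 0.999, 0.006, 0.001]
contact_force: [0.5, -1.4, 3.7]
opening: 0.317
```

Contact with the bars. Release partly and lift.

Call:
{"name": "carry_out", "arguments": {
  "linear": [
    [0,0,0],
    [0,0,0],
    [0,0,0],
    [0,0,0.01],
    [0,0,0.04],
    [0,0,0.08],
    [0,0,0.12],
    [0,0,0.16]
  ],
  "roll": [0,0,0,0,0,0,0,0],
  "gripper": 0.55
}}

```text
clock: 23.32
tool_pos: [0.544, 0.3343, 0.2557]
eef_rot: [0.054, 0.999, 0.006, 0.001]
contact_force: [1.0, -0.7, -0.6]
opening: 0.552
```

Call:
{"name": "carry_out", "arguments": {
  "linear": [
    [-0.02,-0.03,0.03],
    [-0.04,-0.06,0.04],
    [-0.05,-0.08,0.05],
    [-0.05,-0.08,0.05]
  ],
  "roll": [0,0,0,0]
}}

```text
clock: 23.65
tool_pos: [0.4929, 0.2506, 0.3083]
eef_rot: [0.054, 0.999, 0.005, 0.003]
contact_force: [0.2, -0.6, 0.6]
opening: 0.549
```

```bash
cat >> lor.py <<'E'
BO=np.array([.528,.243]);_a=np.radians(-6.13);BR=np.array([[np.cos(_a),-np.sin(_a)],[np.sin(_a),np.cos(_a)]])
def inbox(p,ylo,yhi):
    W=pts(p); w=W.reshape(-1,3);w=w[np.isfinite(w[:,0])]; l=(w[:,:2]-BO)@BR
    k=(w[:,2]>.058)&(w[:,2]<.11)&(abs(l[:,0])<.08)&(l[:,1]>ylo)&(l[:,1]<yhi)
    r=rect(l[k]); print("all",k.sum(),r[0].round(4),np.round(r[1],4),round(float(r[2]),2),"ext",np.percentile(l[k],[.5,99.5],axis=0).round(4).tolist())
    h=k&(w[:,2]>.1); r=rect(l[h]); print("top",h.sum(),r[0].round(4),np.round(r[1],4),round(float(r[2]),2),"z",np.median(w[h,2]).round(4))
E
python3 - <<'E'
from lor import *
st(); p=snapshot("wrist"); save(p,"w14"); inbox(p,.05,.14)
p=snapshot("scene"); save(p,"c14")
E
```

```text
tcp [0.4929 0.2506 0.3083] yaw 173.77 q7 0.2 F [ 0.2 -0.6  0.6] op 0.549 t 23.65
all 4655 [0.0012 0.0922] [0.0491 0.12  ] 179.92 ext [[-0.0586, 0.0683], [0.059, 0.1154]]
top 1769 [0.0208 0.0925] [0.0283 0.0798] 0.06 z 0.1051
```

View pics/w14.png

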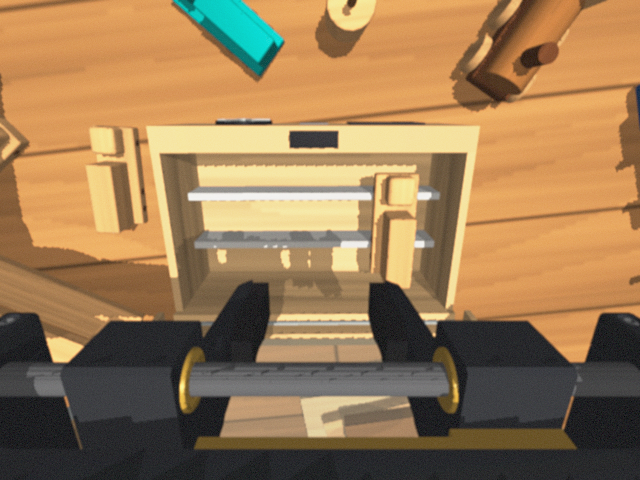

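View pics/c14.png

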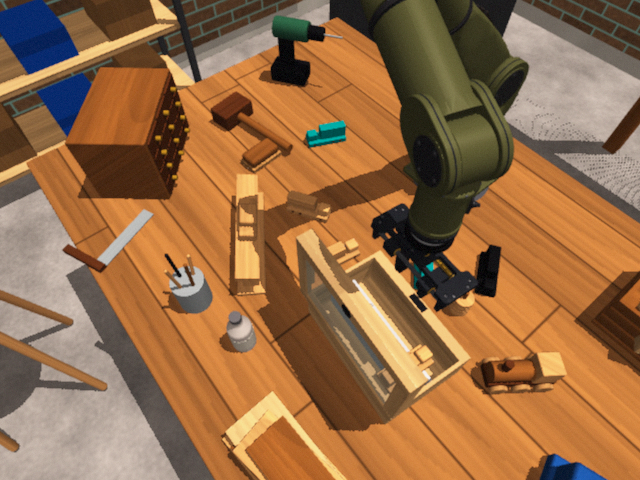

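The first lorry is in place, within about 1 mm fore-aft and at y=+92 mm. Next is the second pale lorry.

Call:
{"name": "carry_out", "arguments": {
  "linear": [
    [-0.01,-0.035,0],
    [-0.02,-0.075,0],
    [-0.03,-0.115,0],
    [-0.035,-0.155,0],
    [-0.04,-0.195,0],
    [-0.045,-0.235,0],
    [-0.05,-0.275,0],
    [-0.055,-0.31,0]
  ],
  "roll": [-0.1,-0.22,-0.34,-0.46,-0.58,-0.7,-0.82,-0.93]
}}

```text
clock: 24.42
tool_pos: [0.4397, -0.0579, 0.3064]
eef_rot: [0.499, 0.867, 0.005, 0.005]
contact_force: [0.9, 0.0, 0.2]
opening: 0.549
```

Call:
{"name": "carry_out", "arguments": {
  "linear": [
    [-0.008,-0.035,-0.015],
    [-0.015,-0.065,-0.03],
    [-0.02,-0.09,-0.05],
    [-0.02,-0.097,-0.06],
    [-0.02,-0.097,-0.06]
  ],
  "roll": [0,0,0,0,0]
}}

```text
clock: 24.83
tool_pos: [0.4191, -0.156, 0.2442]
eef_rot: [0.5, 0.866, 0.005, 0.003]
contact_force: [-0.0, 0.8, 0.6]
opening: 0.549
```

```bash
python3 - <<'E'
from lor import *
st(); p=snapshot("wrist"); save(p,"w15"); lorry(p,(.412,-.155))
E
```

```text
tcp [ 0.4191 -0.156   0.2442] yaw 119.99 q7 0.01 F [-0.   0.8  0.6] op 0.549 t 24.8333
box c [ 0.4238 -0.175 ] size [0.028  0.0799] yaw -58.57 ztop 0.0551 -> mid [ 0.4134 -0.158 ]
base 5234 [[-0.0794, -0.0233], [0.038, 0.0236]]
hi 2175 [[-0.0395, -0.0136], [0.0386, 0.0137]]
```

View pics/w15.png

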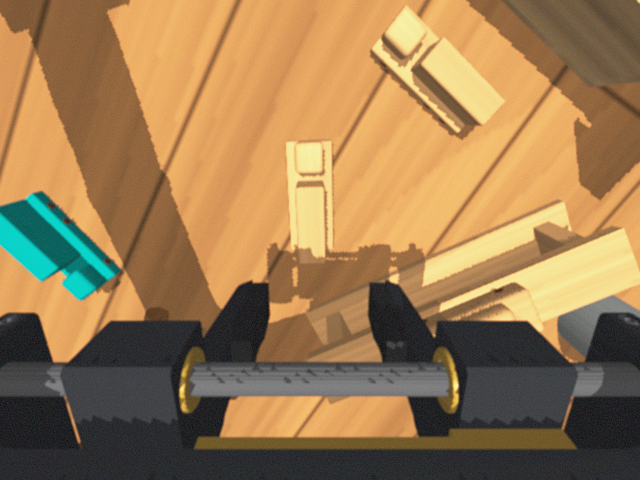

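Candidates: the pale lorry at (310,200), the pale lorry at (437,72), and turquoise at (58,245). The one at (310,200) is pale, 28 x 80 mm on top and 55 mm high, so it fits. I'll confirm in the closer view.

Call:
{"name": "carry_out", "arguments": {
  "linear": [
    [-0.002,-0.003,-0.035],
    [-0.003,-0.006,-0.07],
    [-0.003,-0.006,-0.1],
    [-0.003,-0.006,-0.12],
    [-0.003,-0.006,-0.13],
    [-0.003,-0.006,-0.13]
  ],
  "roll": [0.012,0.025,0.025,0.025,0.025,0.025],
  "gripper": 0.65
}}

```text
clock: 25.38
tool_pos: [0.4187, -0.1571, 0.1148]
eef_rot: [0.486, 0.874, 0.007, 0.003]
contact_force: [0.3, 0.2, -0.5]
opening: 0.654
```

```bash
python3 - <<'E'
from lor import *
st(); p=snapshot("wrist"); save(p,"w16"); lorry(p,(.4134,-.158))
E
```

```text
tcp [ 0.4187 -0.1571  0.1148] yaw 121.86 q7 -0.32 F [ 0.3  0.2 -0.5] op 0.654 t 25.3833
box c [ 0.424  -0.1753] size [0.028  0.0806] yaw -58.58 ztop 0.0551 -> mid [ 0.4135 -0.1582]
base 12082 [[-0.0798, -0.0234], [0.0376, 0.0234]]
hi 5160 [[-0.0397, -0.0136], [0.0384, 0.0137]]
```

View pics/w16.png

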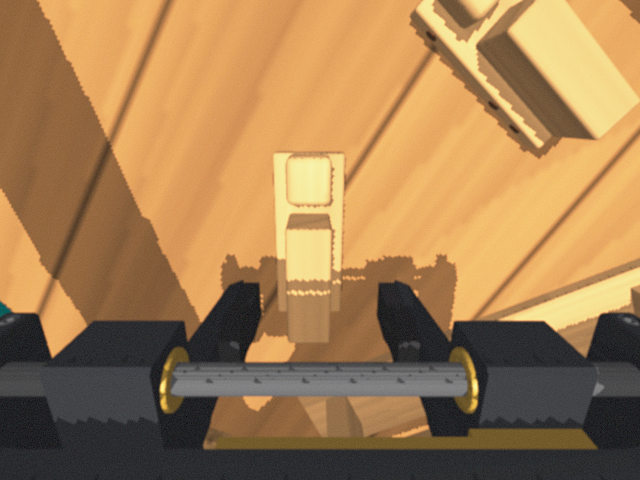

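Call:
{"name": "carry_out", "arguments": {
  "linear": [
    [-0.002,-0.003,-0.015],
    [-0.003,-0.0055,-0.03],
    [-0.003,-0.0055,-0.046],
    [-0.003,-0.0055,-0.06],
    [-0.003,-0.0055,-0.068],
    [-0.003,-0.0055,-0.0735],
    [-0.003,-0.0055,-0.0735]
  ],
  "roll": [-0.008,-0.008,-0.008,-0.008,-0.008,-0.008,-0.008]
}}

```text
clock: 26.02
tool_pos: [0.4179, -0.1619, 0.0428]
eef_rot: [0.489, 0.872, 0.008, 0.005]
contact_force: [0.8, -0.8, 0.8]
opening: 0.651
```

Call:
{"name": "carry_out", "arguments": {
  "linear": [
    [0,0,0],
    [0,0,0],
    [0,0,0],
    [0,0,0],
    [0,0,0],
    [0,0,0]
  ],
  "roll": [0,0,0,0,0,0],
  "gripper": 0
}}

```text
clock: 26.52
tool_pos: [0.4177, -0.1624, 0.0433]
eef_rot: [0.489, 0.872, 0.007, 0.005]
contact_force: [-0.6, -0.3, 6.1]
opening: 0.317
```

Call:
{"name": "carry_out", "arguments": {
  "linear": [
    [0,0,0.02],
    [0,0,0.05],
    [0,0,0.09],
    [0,0,0.13],
    [0,0,0.17],
    [0,0,0.2],
    [0,0,0.23],
    [0,0,0.25]
  ],
  "roll": [0,0,0,0,0,0,0,0]
}}

```text
clock: 27.18
tool_pos: [0.4179, -0.1622, 0.2959]
eef_rot: [0.489, 0.872, 0.008, 0.006]
contact_force: [0.2, 0.4, -3.1]
opening: 0.313
```

```bash
python3 - <<'E'
from lor import *
st(); p=snapshot("wrist"); save(p,"w17")
E
```

```text
tcp [ 0.4179 -0.1622  0.2959] yaw 121.45 q7 0.19 F [ 0.2  0.4 -3.1] op 0.313 t 27.1833
```

View pics/w17.png

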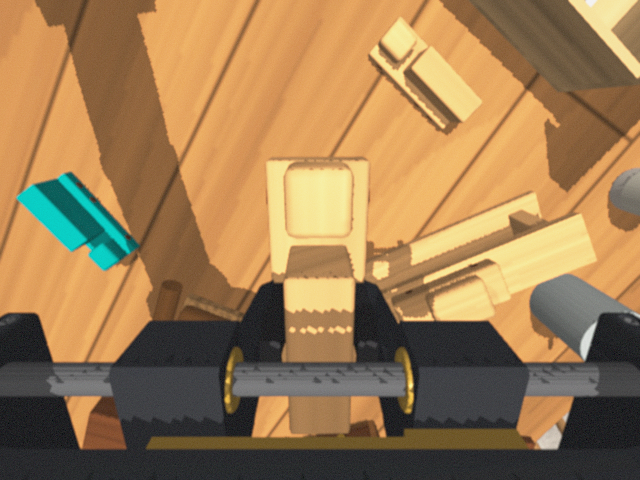

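Call:
{"name": "carry_out", "arguments": {
  "linear": [
    [0.005,0.035,0.005],
    [0.01,0.075,0.005],
    [0.015,0.115,0.005],
    [0.02,0.155,0.005],
    [0.025,0.195,0.005],
    [0.03,0.235,0.005],
    [0.035,0.275,0.005],
    [0.04,0.31,0.005]
  ],
  "roll": [0.1,0.22,0.34,0.46,0.58,0.7,0.82,0.915]
}}

```text
clock: 27.9
tool_pos: [0.459, 0.1502, 0.3023]
eef_rot: [0.05, 0.999, 0.011, 0.004]
contact_force: [0.9, -0.5, -2.5]
opening: 0.317
```

Call:
{"name": "carry_out", "arguments": {
  "linear": [
    [0.015,0.03,0],
    [0.035,0.06,0],
    [0.06,0.085,0],
    [0.075,0.093,0],
    [0.075,0.093,-0.03],
    [0.075,0.093,-0.07],
    [0.075,0.093,-0.09],
    [0.075,0.093,-0.09]
  ],
  "roll": [0,0,0,0,0,0,0,0]
}}

```text
clock: 28.57
tool_pos: [0.5315, 0.2402, 0.2064]
eef_rot: [0.049, 0.999, 0.008, -0.001]
contact_force: [0.1, -1.3, -1.0]
opening: 0.317
```

```bash
python3 - <<'E'
from lor import *
st(); p=snapshot("wrist"); save(p,"w18")
E
```

```text
tcp [0.5315 0.2402 0.2064] yaw 174.33 q7 0.2 F [ 0.1 -1.3 -1. ] op 0.317 t 28.5667
```

View pics/w18.png

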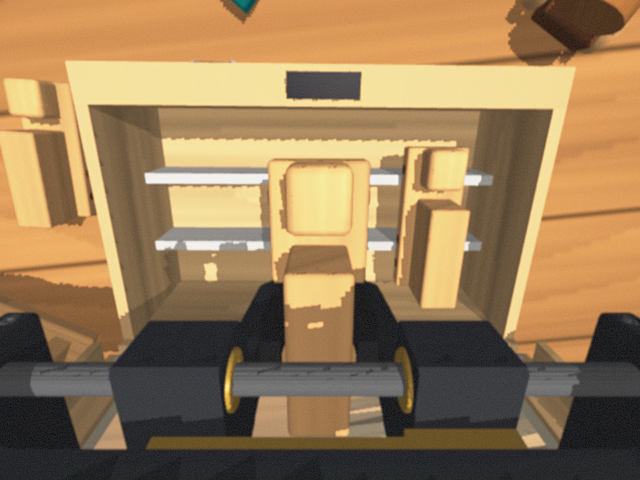

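The lorry hangs over the middle of the bars, clear of the first lorry at (435,230).

Call:
{"name": "carry_out", "arguments": {
  "linear": [
    [0.001,0.001,-0.03],
    [0.002,0.001,-0.06],
    [0.002,0.001,-0.085],
    [0.002,0.001,-0.1],
    [0.002,0.001,-0.106],
    [0.002,0.001,-0.108],
    [0.002,0.001,-0.108]
  ],
  "roll": [-0.008,-0.008,-0.008,-0.008,-0.008,-0.008,-0.008]
}}

```text
clock: 29.2
tool_pos: [0.5353, 0.2436, 0.1027]
eef_rot: [0.054, 0.999, 0.01, 0.002]
contact_force: [0.6, 0.0, -1.7]
opening: 0.312
```

Call:
{"name": "carry_out", "arguments": {
  "linear": [
    [0,0,-0.002],
    [0,0,-0.004],
    [0,0,-0.006],
    [0,0,-0.006]
  ],
  "roll": [0,0,0,0]
}}

```text
clock: 29.53
tool_pos: [0.5354, 0.2436, 0.097]
eef_rot: [0.054, 0.999, 0.01, 0.002]
contact_force: [0.1, 0.4, -1.3]
opening: 0.311
```

Call:
{"name": "carry_out", "arguments": {
  "linear": [
    [0,0,-0.002],
    [0,0,-0.0035],
    [0,0,-0.005],
    [0,0,-0.005]
  ],
  "roll": [0,0,0,0]
}}

```text
clock: 29.87
tool_pos: [0.5369, 0.2442, 0.0932]
eef_rot: [0.054, 0.998, 0.011, 0.004]
contact_force: [1.9, -0.7, 5.4]
opening: 0.318
```

Call:
{"name": "carry_out", "arguments": {
  "linear": [
    [0,0,0],
    [0,0,0],
    [0,0,0],
    [0,0,0.01],
    [0,0,0.04],
    [0,0,0.08],
    [0,0,0.12],
    [0,0,0.16]
  ],
  "roll": [0,0,0,0,0,0,0,0],
  "gripper": 0.55
}}

```text
clock: 30.53
tool_pos: [0.536, 0.2443, 0.2553]
eef_rot: [0.053, 0.999, 0.011, 0.003]
contact_force: [0.8, -0.1, -0.7]
opening: 0.548
```

Call:
{"name": "carry_out", "arguments": {
  "linear": [
    [-0.02,-0.03,0.03],
    [-0.04,-0.06,0.04],
    [-0.05,-0.1,0.05],
    [-0.06,-0.14,0.05],
    [-0.06,-0.16,0.05],
    [-0.06,-0.16,0.05]
  ],
  "roll": [0,0,0,0,0,0]
}}

```text
clock: 31.03
tool_pos: [0.4752, 0.0781, 0.3049]
eef_rot: [0.057, 0.998, 0.008, 0.002]
contact_force: [0.2, -0.8, -1.0]
opening: 0.548
```

```bash
python3 - <<'E'
from lor import *
st(); p=snapshot("wrist"); save(p,"w19"); inbox(p,-.04,.04); inbox(p,.05,.14)
p=snapshot("scene"); save(p,"c19"); print([ (r["pixel"],r["confidence"],atz(p,r["pixel"],.027)) for r in tip_of(p,"lorry0_mid")])
E
```

```text
tcp [0.4752 0.0781 0.3049] yaw 173.5 q7 0.46 F [ 0.2 -0.8 -1. ] op 0.548 t 31.0333
all 5504 [0.0027 0.0015] [0.0489 0.1202] 179.94 ext [[-0.0571, -0.0224], [0.0618, 0.0228]]
top 1939 [0.0225 0.0019] [0.0291 0.0806] 179.97 z 0.105
all 6340 [0.0015 0.0916] [0.0494 0.1208] 0.01 ext [[-0.0587, 0.0676], [0.0596, 0.1118]]
top 1994 [0.0212 0.092 ] [0.0299 0.0803] 179.56 z 0.105
[([335.4, 251.7], 0.98, array([0.45323625, 0.00404836, 0.027     ]))]
```

View pics/w19.png

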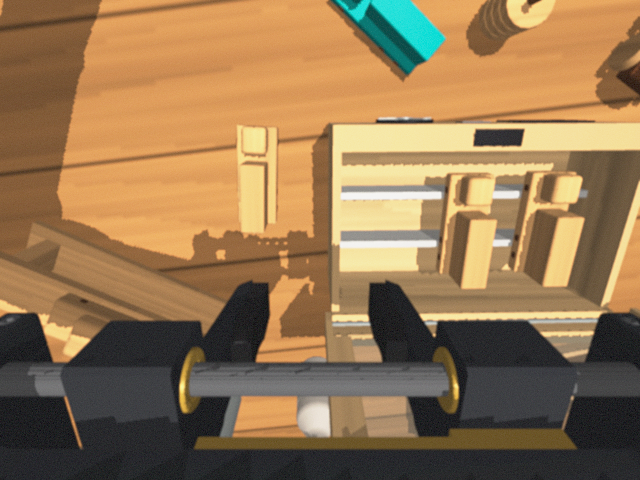

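View pics/c19.png

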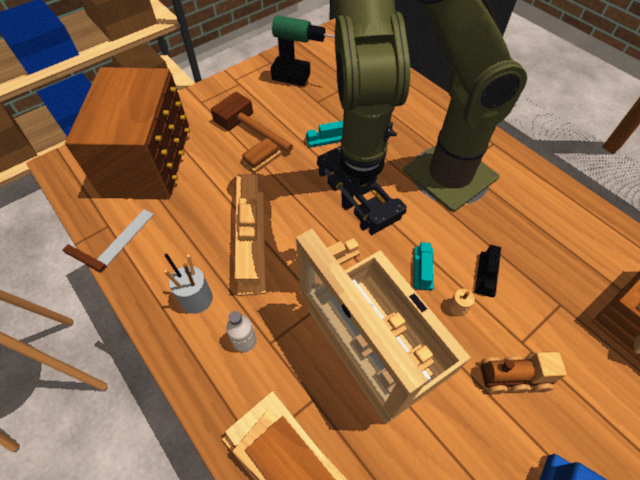

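```bash
python3 - <<'E'
from lor import *
st(); p=snapshot("wrist"); 
W=pts(p); print(np.nanmedian(W[185:190,250:256].reshape(-1,3),0))
lorry(p,np.nanmedian(W[185:190,250:256].reshape(-1,3),0)[:2],r=.07)
E
```

```text
tcp [0.476  0.0851 0.3058] yaw 173.91 q7 0.45 F [-0.2  1.  -0.4] op 0.548 t 31.1833
[0.46229759 0.01735422 0.05468168]
box c [0.4746 0.005 ] size [0.0284 0.0803] yaw -9.63 ztop 0.0551 -> mid [0.4549 0.0083]
base 4083 [[-0.0794, -0.0234], [0.0377, 0.0238]]
hi 1705 [[-0.0397, -0.0137], [0.0383, 0.0139]]
```

The third lorry was knocked to mid (0.455, 0.008), close to the box wall. A centred grasp would put the gripper body onto the box rim. So I'll grasp 20 mm to its right with the jaws fully open, and let the closing jaws draw it away from the wall. It is the only pale lorry left; the turquoise one at (390,30) is excluded.

Call:
{"name": "carry_out", "arguments": {
  "linear": [
    [-0.006,-0.035,0],
    [-0.012,-0.07,0],
    [-0.018,-0.097,-0.02],
    [-0.018,-0.097,-0.06],
    [-0.018,-0.097,-0.1],
    [-0.018,-0.097,-0.14],
    [-0.018,-0.097,-0.165],
    [-0.018,-0.097,-0.165]
  ],
  "roll": [0,0,0,0,0,0,0,0],
  "gripper": 1
}}

```text
clock: 31.9
tool_pos: [0.4559, -0.01, 0.1371]
eef_rot: [0.051, 0.999, 0.012, -0.0]
contact_force: [-0.6, 0.2, 0.2]
opening: 1.0
```

```bash
python3 - <<'E'
from lor import *
st(); p=snapshot("wrist"); save(p,"w20"); m,y=lorry(p,(.455,.008),r=.07)
p=snapshot("scene"); save(p,"c20",(250,150,450,300),3)
E
```

```text
tcp [ 0.4559 -0.01    0.1371] yaw 174.17 q7 0.27 F [-0.6  0.2  0.2] op 1.0 t 31.9
box c [0.4743 0.0049] size [0.0282 0.0802] yaw -9.53 ztop 0.0551 -> mid [0.4546 0.0082]
base 10193 [[-0.0796, -0.0236], [0.0377, 0.0233]]
hi 4344 [[-0.0396, -0.0139], [0.0384, 0.0135]]
```

View pics/w20.png

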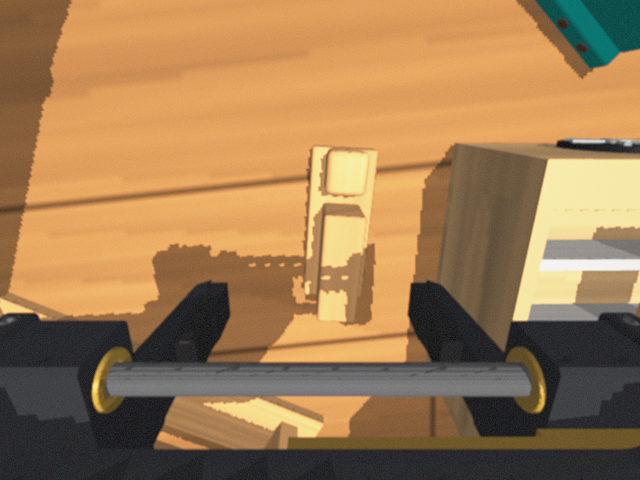

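View pics/c20.png

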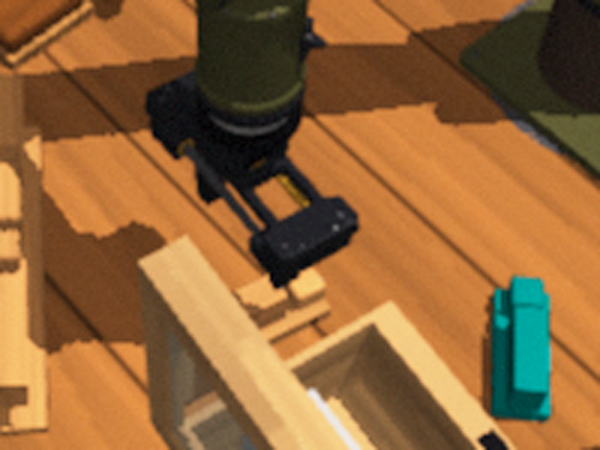

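The pale lorry at (342,235) sits between the fully open jaws, and the gripper body is clear of the box wall. Descending.

Call:
{"name": "carry_out", "arguments": {
  "linear": [
    [0,-0.003,-0.02],
    [0,-0.003,-0.04],
    [0,-0.003,-0.06],
    [0,-0.003,-0.078],
    [0,-0.003,-0.089],
    [0,-0.003,-0.095],
    [0,-0.003,-0.095]
  ],
  "roll": [0,0,0,0,0,0,0]
}}

```text
clock: 32.58
tool_pos: [0.4596, -0.0116, 0.0468]
eef_rot: [0.051, 0.999, 0.013, 0.004]
contact_force: [-0.5, 0.0, -0.1]
opening: 0.999
```

Call:
{"name": "carry_out", "arguments": {
  "linear": [
    [0,0,0],
    [0,0,0],
    [0,0,0],
    [0,0,0],
    [0,0,0],
    [0,0,0],
    [0,0,0],
    [0,0,0]
  ],
  "roll": [0,0,0,0,0,0,0,0],
  "gripper": 0
}}

```text
clock: 33.25
tool_pos: [0.4597, -0.011, 0.0469]
eef_rot: [0.051, 0.999, 0.013, 0.004]
contact_force: [-0.1, 2.2, 1.4]
opening: 0.423
```

Call:
{"name": "carry_out", "arguments": {
  "linear": [
    [0,0,0],
    [0,0,0],
    [0,0,0.02],
    [0,0,0.05],
    [0,0,0.09],
    [0,0,0.13],
    [0,0,0.17],
    [0,0,0.2]
  ],
  "roll": [0,0,0,0,0,0,0,0]
}}

```text
clock: 33.92
tool_pos: [0.4591, -0.0117, 0.2492]
eef_rot: [0.051, 0.999, 0.012, 0.004]
contact_force: [1.5, -0.7, -2.0]
opening: 0.323
```

```bash
python3 - <<'E'
from lor import *
st(); p=snapshot("wrist"); save(p,"w21")
E
```

```text
tcp [ 0.4591 -0.0117  0.2492] yaw 174.16 q7 0.55 F [ 1.5 -0.7 -2. ] op 0.323 t 33.9167
```

View pics/w21.png

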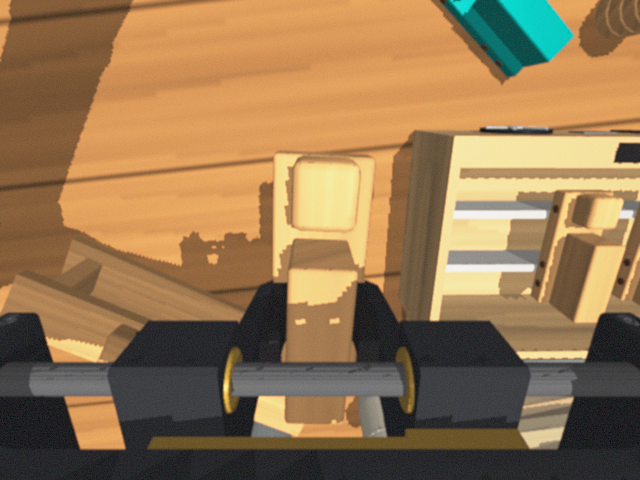

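```bash
python3 - <<'E'
from lor import *
s,y=st(); p=snapshot("wrist"); W=pts(p); w=W[140:330,260:390].reshape(-1,3); w=w[np.isfinite(w[:,0])]
T=s["tool_pos"]; a=np.radians(y); ex=np.array([np.cos(a),np.sin(a)]); ey=np.array([-np.sin(a),np.cos(a)])
l=np.c_[(w[:,:2]-T[:2])@ex,(w[:,:2]-T[:2])@ey,w[:,2]-T[2]]
for zl,zh in((-.033,-.024),(-.022,.0),(.004,.02)):
    k=(l[:,2]>zl)&(l[:,2]<zh)&(abs(l[:,1])<.04)
    if k.sum()>30: print((zl,zh),k.sum(),rect(l[k,:2]),np.percentile(l[k],[1,99],axis=0).round(4).tolist())
E
```

```text
tcp [ 0.4615 -0.0106  0.2532] yaw 174.15 q7 0.55 F [1.3 0.4 1.6] op 0.327 t 33.9667
(-0.033, -0.024) 4850 (array([ 0.03410806, -0.00222597]), [np.float64(0.048106174468994144), np.float64(0.06542842864990234)], np.float32(177.50787)) [[0.0033, -0.0262, -0.0326], [0.0669, 0.0222, -0.025]]
(-0.022, 0.0) 6932 (array([0.03463806, 0.00459456]), [np.float64(0.05452345275878906), np.float64(0.06484172821044921)], np.float32(12.071741)) [[0.0079, -0.0258, -0.0206], [0.067, 0.0244, -0.0005]]
(0.004, 0.02) 5717 (array([ 0.01302994, -0.00243525]), [np.float64(0.03054435729980469), np.float64(0.053835685729980466)], np.float32(88.959305)) [[0.0001, -0.0266, 0.0043], [0.0276, 0.023, 0.019]]
```

Call:
{"name": "carry_out", "arguments": {
  "linear": [
    [0.005,0.03,0.02],
    [0.01,0.065,0.03],
    [0.015,0.1,0.03],
    [0.03,0.13,0.03],
    [0.05,0.155,0.03],
    [0.064,0.1615,0.0],
    [0.064,0.1615,-0.04],
    [0.064,0.1615,-0.04]
  ],
  "roll": [0.02,0.039,0.039,0.039,0.039,0.039,0.039,0.039]
}}

```text
clock: 34.68
tool_pos: [0.5219, 0.1466, 0.2025]
eef_rot: [0.032, 0.999, 0.008, 0.001]
contact_force: [-1.3, -1.8, -2.8]
opening: 0.319
```

Call:
{"name": "carry_out", "arguments": {
  "linear": [
    [0,0,0],
    [0,0,0]
  ],
  "roll": [0,0]
}}

```text
clock: 34.85
tool_pos: [0.5207, 0.1451, 0.2014]
eef_rot: [0.032, 0.999, 0.007, -0.001]
contact_force: [1.2, -0.2, -2.0]
opening: 0.323
```

```bash
python3 - <<'E'
from lor import *
st(); p=snapshot("wrist"); save(p,"w22")
W=pts(p); w=W[140:330,260:390].reshape(-1,3); w=w[np.isfinite(w[:,0])]; l=(w[:,:2]-BO)@BR
T=status.get_state()["tool_pos"]
k=(w[:,2]-T[2]>-.033)&(w[:,2]-T[2]<-.022)&(l[:,1]>-.13)&(l[:,1]<-.05); print(rect(l[k]),np.percentile(l[k],[1,99],axis=0).round(4).tolist())
E
```

```text
tcp [0.5207 0.1451 0.2014] yaw 176.31 q7 0.33 F [ 1.2 -0.2 -2. ] op 0.323 t 34.85
(array([-0.0312394 , -0.09857253]), [np.float64(0.04772006988525391), np.float64(0.06554859924316406)], np.float32(0.22624566)) [[-0.0638, -0.1221], [-0.0005, -0.0751]]
```

View pics/w22.png

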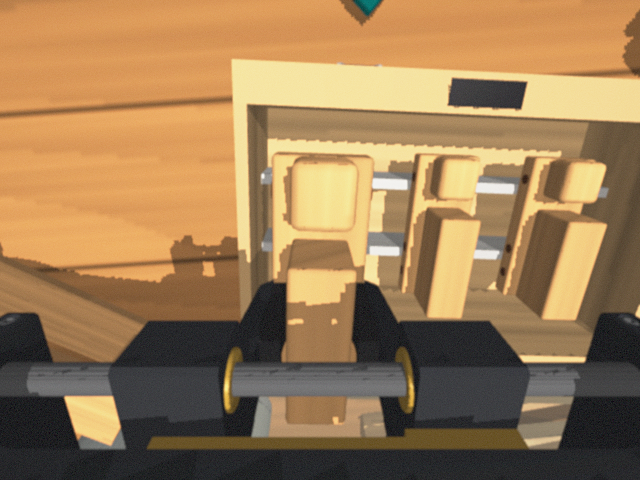

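Call:
{"name": "carry_out", "arguments": {
  "linear": [
    [0.002,0.003,-0.03],
    [0.003,0.005,-0.055],
    [0.003,0.005,-0.077],
    [0.003,0.005,-0.09],
    [0.003,0.005,-0.096],
    [0.003,0.005,-0.1],
    [0.003,0.005,-0.1]
  ],
  "roll": [0,0,0,0,0,0,0]
}}

```text
clock: 35.48
tool_pos: [0.5251, 0.1508, 0.1035]
eef_rot: [0.033, 0.999, 0.008, 0.001]
contact_force: [0.3, -1.0, -1.3]
opening: 0.315
```

Call:
{"name": "carry_out", "arguments": {
  "linear": [
    [0,0,-0.0015],
    [0,0,-0.003],
    [0,0,-0.005],
    [0,0,-0.005]
  ],
  "roll": [0,0,0,0]
}}

```text
clock: 35.82
tool_pos: [0.5253, 0.1508, 0.0987]
eef_rot: [0.033, 0.999, 0.008, 0.001]
contact_force: [-0.6, -0.2, -1.9]
opening: 0.321
```

Call:
{"name": "carry_out", "arguments": {
  "linear": [
    [0,0,-0.0015],
    [0,0,-0.003],
    [0,0,-0.003]
  ],
  "roll": [0,0,0]
}}

```text
clock: 36.07
tool_pos: [0.5257, 0.1509, 0.097]
eef_rot: [0.033, 0.999, 0.008, 0.002]
contact_force: [-1.1, -2.1, 9.2]
opening: 0.318
```

Call:
{"name": "carry_out", "arguments": {
  "linear": [
    [0,0,0],
    [0,0,0],
    [0,0,0],
    [0,0,0.01],
    [0,0,0.04],
    [0,0,0.08],
    [0,0,0.12],
    [0,0,0.16]
  ],
  "roll": [0,0,0,0,0,0,0,0],
  "gripper": 0.55
}}

```text
clock: 36.73
tool_pos: [0.525, 0.1511, 0.2591]
eef_rot: [0.032, 0.999, 0.008, 0.002]
contact_force: [0.8, 0.2, -0.4]
opening: 0.55
```

Call:
{"name": "carry_out", "arguments": {
  "linear": [
    [-0.01,0.02,0.03],
    [-0.03,0.04,0.05],
    [-0.05,0.07,0.07],
    [-0.05,0.09,0.08],
    [-0.05,0.09,0.08]
  ],
  "roll": [0,0,0,0,0]
}}

```text
clock: 37.15
tool_pos: [0.4732, 0.2473, 0.3433]
eef_rot: [0.028, 1.0, 0.012, 0.004]
contact_force: [0.6, 0.2, 0.9]
opening: 0.546
```

```bash
python3 - <<'E'
from lor import *
st(); p=snapshot("wrist"); save(p,"w23"); inbox(p,-.138,-.05); inbox(p,-.04,.04); inbox(p,.05,.138)
p=snapshot("scene"); save(p,"c23")
E
```

```text
tcp [0.4732 0.2473 0.3433] yaw 176.74 q7 0.32 F [0.6 0.2 0.9] op 0.546 t 37.15
all 3931 [-0.0002 -0.0914] [0.0486 0.1198] 0.54 ext [[-0.0598, -0.1153], [0.058, -0.0677]]
top 1545 [ 0.0199 -0.0919] [0.0285 0.0797] 0.44 z 0.105
all 3722 [0.0026 0.0022] [0.0488 0.1198] 179.9 ext [[-0.0572, -0.0215], [0.0612, 0.026]]
top 1478 [0.0224 0.0024] [0.028  0.0802] 0.32 z 0.105
all 3621 [0.0008 0.0922] [0.0493 0.1193] 0.2 ext [[-0.0587, 0.0682], [0.0581, 0.1155]]
top 1277 [0.0155 0.0923] [0.0281 0.0692] 179.76 z 0.105
```

View pics/w23.png

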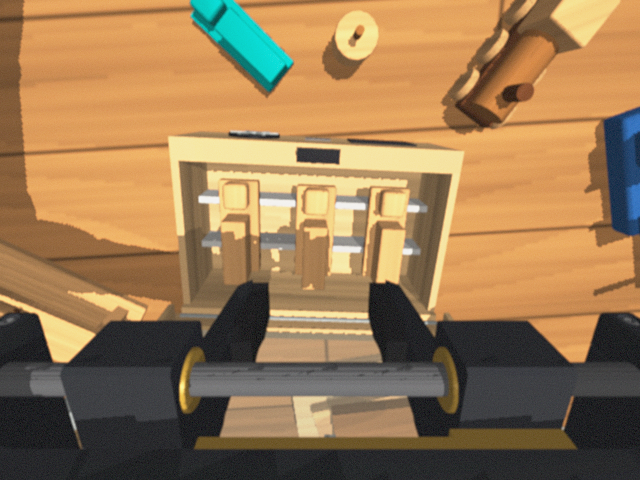

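View pics/c23.png

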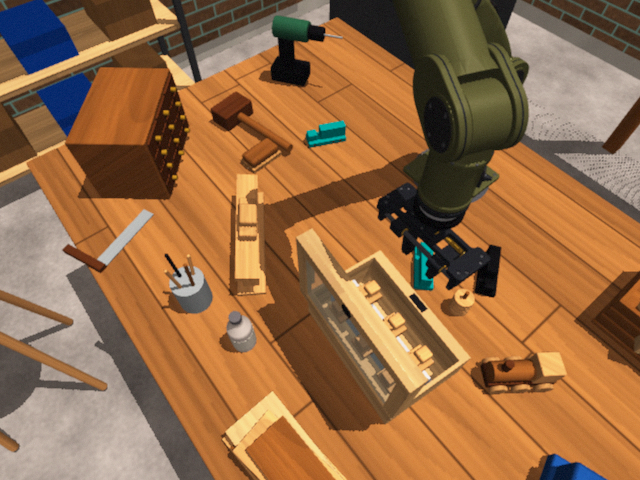

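All three lorries sit across the bars, centred within 3 mm with gaps of about 30 to 45 mm, and the car is still on the ledge. Now I'll close the gripper and go over the lid to behind it. First the path in numbers.

```bash
python3 - <<'E'
from lor import *
s,y=st(); 
def w(lx,ly): return BO+BR@np.array([lx,ly])
print("behind",w(.135,0))
r=.205
for th in np.radians([95,90,80,70,60,50,40,30,22,15,10,5,0,-3.3]):
    lx=.094-r*np.cos(th)+.014*np.sin(th)+.009; z=.120+r*np.sin(th)+.014*np.cos(th)+.019
    print(round(np.degrees(th)),w(lx,0).round(4),round(z,4))
E
```

```text
tcp [0.4746 0.2415 0.3397] yaw 176.39 q7 0.32 F [-0.  -0.1 -0.8] op 0.549 t 37.25
behind [0.66222809 0.22858407]
95 [0.662  0.2286] 0.342
90 [0.6443 0.2305] 0.344
80 [0.6087 0.2343] 0.3433
70 [0.5738 0.2381] 0.3364
60 [0.5406 0.2417] 0.3235
50 [0.5101 0.2449] 0.305
40 [0.4832 0.2478] 0.2815
30 [0.4609 0.2502] 0.2536
22 [0.4466 0.2517] 0.2288
15 [0.4371 0.2528] 0.2056
10 [0.4321 0.2533] 0.1884
5 [0.4286 0.2537] 0.1708
0 [0.4266 0.2539] 0.153
-3 [0.4261 0.2539] 0.1412
```

Call:
{"name": "carry_out", "arguments": {
  "linear": [
    [0,0,0.03],
    [0,0,0.06],
    [0.03,0,0.075],
    [0.06,0,0.075],
    [0.095,-0.005,0.075],
    [0.13,-0.01,0.075],
    [0.165,-0.015,0.075],
    [0.189,-0.019,0.075]
  ],
  "roll": [-0.02,-0.04,-0.05,-0.05,-0.05,-0.05,-0.05,-0.05],
  "gripper": 0
}}

```text
clock: 37.92
tool_pos: [0.6669, 0.2185, 0.4122]
eef_rot: [0.059, 0.998, 0.006, 0.001]
contact_force: [-0.0, 0.1, -0.1]
opening: 0.006
```

Call:
{"name": "carry_out", "arguments": {
  "linear": [
    [0,0,0],
    [0,0,0]
  ],
  "roll": [0,0]
}}

```text
clock: 38.08
tool_pos: [0.6682, 0.2154, 0.4093]
eef_rot: [0.061, 0.998, 0.005, -0.0]
contact_force: [0.6, 0.1, 0.5]
opening: 0.002
```

```bash
python3 - <<'E'
from lor import *
st(); p=snapshot("side"); save(p,"s24",(150,60,450,285),2.6)
W=pts(p); w=W.reshape(-1,3); w=w[np.isfinite(w[:,0])]; l=(w[:,:2]-BO)@BR
k=(w[:,2]>.2)&(w[:,2]<.34)&(abs(l[:,1])<.165)&(l[:,0]>.05)&(l[:,0]<.13); print("lid x",np.percentile(l[k,0],[1,50,99]),"z",np.percentile(w[k,2],[99]))
E
```

```text
tcp [0.6682 0.2154 0.4093] yaw 172.96 q7 0.64 F [0.6 0.1 0.5] op 0.002 t 38.0833
lid x [0.06943575 0.09465868 0.10558638] z [0.33854908]
```

View pics/s24.png

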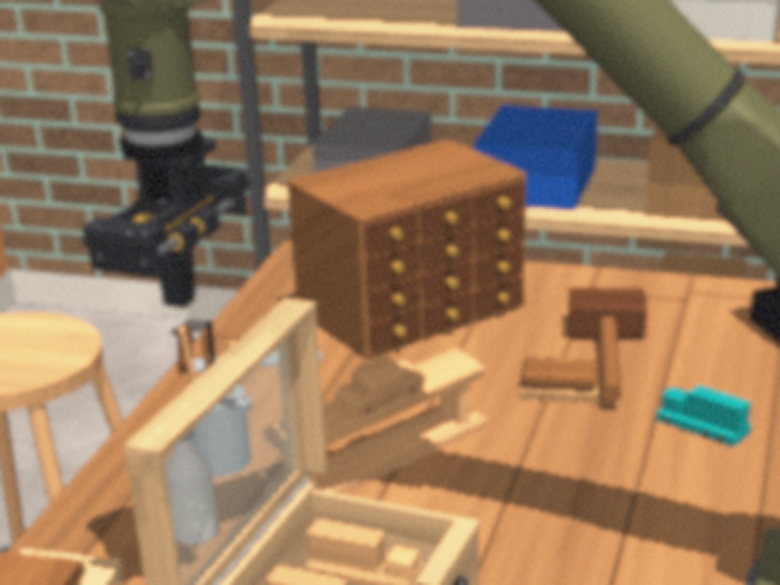

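The tool is behind and above the upright lid, whose far face is at local x about 0.106. I'll lower it behind the top edge.

Call:
{"name": "carry_out", "arguments": {
  "linear": [
    [0,0.006,-0.03],
    [0,0.012,-0.055],
    [0,0.012,-0.075],
    [0,0.012,-0.082],
    [0,0.012,-0.082]
  ],
  "roll": [0.015,0.015,0.015,0.015,0.015]
}}

```text
clock: 38.55
tool_pos: [0.6652, 0.228, 0.3268]
eef_rot: [0.052, 0.999, 0.004, -0.002]
contact_force: [0.4, -1.3, 0.0]
opening: 0.004
```

Call:
{"name": "carry_out", "arguments": {
  "linear": [
    [-0.01,0.001,0],
    [-0.02,0.002,0],
    [-0.03,0.003,0.001],
    [-0.04,0.004,0.003],
    [-0.05,0.005,0.004]
  ],
  "roll": [0,0,0,0,0]
}}

```text
clock: 38.97
tool_pos: [0.6164, 0.2325, 0.3329]
eef_rot: [0.052, 0.999, 0.005, 0.001]
contact_force: [4.5, -0.2, -2.2]
opening: 0.003
```

Contact is 4.5 N on the far face. Follow the arc.

Call:
{"name": "carry_out", "arguments": {
  "linear": [
    [-0.014,0.0015,0.001],
    [-0.028,0.003,0.002],
    [-0.042,0.005,0.002],
    [-0.058,0.007,-0.002],
    [-0.075,0.0095,-0.0095],
    [-0.091,0.011,-0.018],
    [-0.106,0.0125,-0.028],
    [-0.12,0.014,-0.039]
  ],
  "roll": [0,0,0,0,0,0,0,0]
}}

```text
clock: 39.63
tool_pos: [0.4972, 0.2462, 0.2964]
eef_rot: [0.053, 0.999, 0.005, 0.004]
contact_force: [2.8, -1.4, 3.0]
opening: 0.008
```

```bash
python3 - <<'E'
from lor import *
st(); p=snapshot("side"); save(p,"s25",(150,60,450,285),2.6)
E
```

```text
tcp [0.4972 0.2462 0.2964] yaw 173.91 q7 0.25 F [ 2.8 -1.4  3. ] op 0.008 t 39.6333
```

View pics/s25.png

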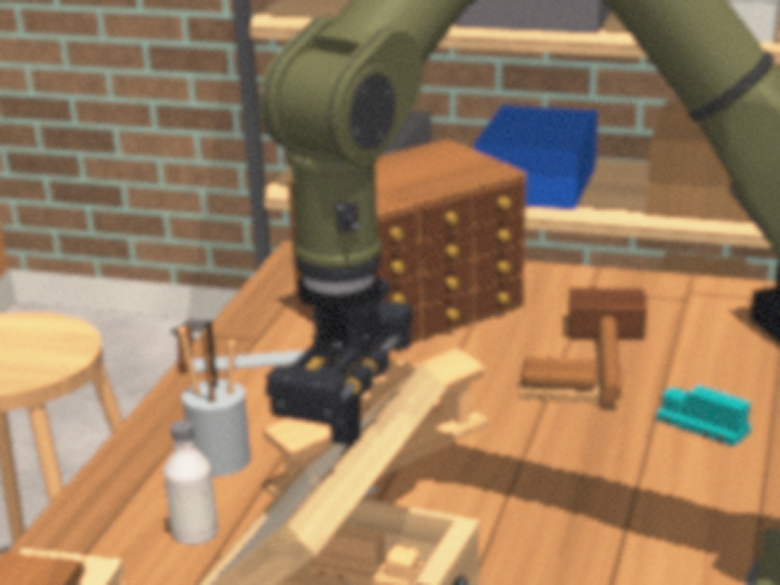

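The lid is about half way down with the finger on the outer frame. Continue.

Call:
{"name": "carry_out", "arguments": {
  "linear": [
    [-0.012,0.0015,-0.013],
    [-0.022,0.0025,-0.025],
    [-0.032,0.0035,-0.038],
    [-0.041,0.0045,-0.051],
    [-0.0495,0.0055,-0.0655],
    [-0.055,0.006,-0.078],
    [-0.06,0.0065,-0.091],
    [-0.064,0.007,-0.104]
  ],
  "roll": [0,0,0,0,0,0,0,0]
}}

```text
clock: 40.35
tool_pos: [0.4309, 0.2539, 0.1918]
eef_rot: [0.051, 0.999, 0.004, 0.004]
contact_force: [2.0, -1.1, 3.2]
opening: 0.004
```

Call:
{"name": "carry_out", "arguments": {
  "linear": [
    [-0.001,0,-0.01],
    [-0.002,0,-0.02],
    [-0.003,0,-0.028],
    [-0.004,0,-0.035],
    [-0.0045,0,-0.04],
    [-0.005,0,-0.043],
    [-0.005,0,-0.043]
  ],
  "roll": [0,0,0,0,0,0,0]
}}

```text
clock: 40.93
tool_pos: [0.4262, 0.2542, 0.1485]
eef_rot: [0.051, 0.999, 0.005, 0.004]
contact_force: [1.4, 0.8, 2.5]
opening: 0.005
```

Call:
{"name": "carry_out", "arguments": {
  "linear": [
    [0,0,-0.002],
    [0,0,-0.004],
    [0,0,-0.005],
    [0,0,-0.005]
  ],
  "roll": [0,0,0,0]
}}

```text
clock: 41.27
tool_pos: [0.4261, 0.2542, 0.1434]
eef_rot: [0.051, 0.999, 0.005, 0.004]
contact_force: [-0.4, 1.1, 2.1]
opening: 0.009
```

Call:
{"name": "carry_out", "arguments": {
  "linear": [
    [0,0,-0.002],
    [0,0,-0.003],
    [0,0,-0.004],
    [0,0,-0.004]
  ],
  "roll": [0,0,0,0]
}}

```text
clock: 41.6
tool_pos: [0.426, 0.2543, 0.1411]
eef_rot: [0.051, 0.999, 0.004, 0.005]
contact_force: [-4.1, -2.1, 21.1]
opening: -0.0
```

At the stop (21 N). Hold briefly, then ease straight up 30 mm and check that the lid stays shut.

Call:
{"name": "carry_out", "arguments": {
  "linear": [
    [0,0,0],
    [0,0,0],
    [0,0,0.005],
    [0,0,0.011],
    [0,0,0.017],
    [0,0,0.025],
    [0,0,0.035],
    [0,0,0.04]
  ],
  "roll": [0,0,0,0,0,0,0,0]
}}

```text
clock: 42.27
tool_pos: [0.4263, 0.2544, 0.1824]
eef_rot: [0.051, 0.999, 0.005, 0.005]
contact_force: [1.3, -0.5, 0.4]
opening: 0.008
```

Call:
{"name": "carry_out", "arguments": {
  "linear": [
    [-0.02,0,0.03],
    [-0.04,0,0.06],
    [-0.05,-0.03,0.09],
    [-0.05,-0.06,0.12],
    [-0.05,-0.1,0.13],
    [-0.05,-0.14,0.13],
    [-0.05,-0.18,0.13],
    [-0.05,-0.22,0.13]
  ],
  "roll": [0,0,0,0,0,0,0,0]
}}

```text
clock: 42.93
tool_pos: [0.3759, 0.0325, 0.3131]
eef_rot: [0.051, 0.999, 0.004, 0.006]
contact_force: [0.9, 0.2, -0.5]
opening: 0.004
```

Call:
{"name": "carry_out", "arguments": {
  "linear": [
    [0,-0.03,0],
    [0,-0.07,0],
    [0,-0.11,0],
    [0,-0.15,0],
    [0,-0.15,0],
    [0,-0.15,0],
    [0,-0.15,0],
    [0,-0.15,0]
  ],
  "roll": [0,0,0,0,0,0,0,0]
}}

```text
clock: 43.6
tool_pos: [0.376, -0.116, 0.3135]
eef_rot: [0.05, 0.999, 0.004, 0.006]
contact_force: [0.5, 0.4, 0.2]
opening: 0.003
```

```bash
python3 - <<'E'
from lor import *
st(); p=snapshot("scene"); save(p,"c26"); 
W=pts(p); w=W.reshape(-1,3); w=w[np.isfinite(w[:,0])]; l=(w[:,:2]-BO)@BR
for lo,hi in((-.12,-.1),(-.02,.02),(.07,.09)):
    k=(w[:,2]>.118)&(w[:,2]<.16)&(l[:,0]>lo)&(l[:,0]<hi)&(abs(abs(l[:,1])-.15)<.008); print("lid top z at x",lo,np.median(w[k,2]).round(4),k.sum())
a=np.radians(56.1);ex=np.array([np.sin(a),-np.cos(a)]);ey=np.array([np.cos(a),np.sin(a)])
d=w[:,:2]-[.5958,-.1748]; L=np.c_[d@ex,d@ey]
k=(abs(L[:,0])<.05)&(abs(L[:,1])<.09)&(w[:,2]>.125)&(w[:,2]<.16); print("cabin",k.sum(),np.percentile(L[k],[1,99],axis=0).round(4).tolist()); A=np.c_[L[k],np.ones(k.sum())]
top=k&(w[:,2]>.128); A=np.c_[L[top],np.ones(top.sum())]; print(np.degrees(np.arctan(np.linalg.lstsq(A,w[top,2],rcond=None)[0][:2])))
p=snapshot("side"); save(p,"s26")
E
```

```text
tcp [ 0.376  -0.116   0.3135] yaw 174.32 q7 0.87 F [0.5 0.4 0.2] op 0.003 t 43.6
lid top z at x -0.12 0.1363 128
lid top z at x -0.02 0.1357 284
lid top z at x 0.07 0.1356 146
cabin 386 [[-0.0286, -0.0238], [0.0153, 0.0328]]
[ 8.1152161  -2.78801712]
```

View pics/c26.png

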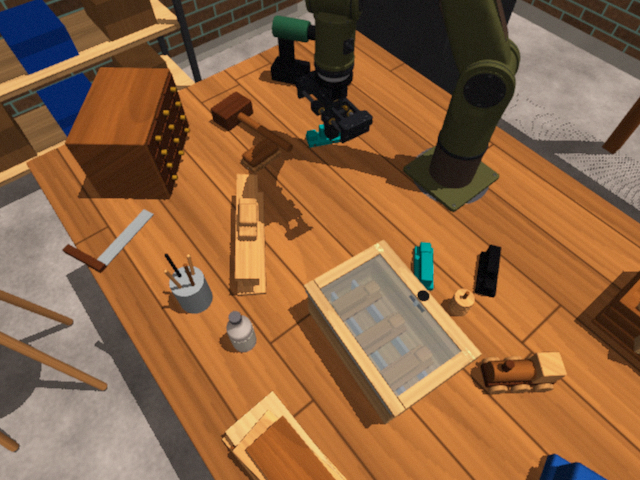

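View pics/s26.png

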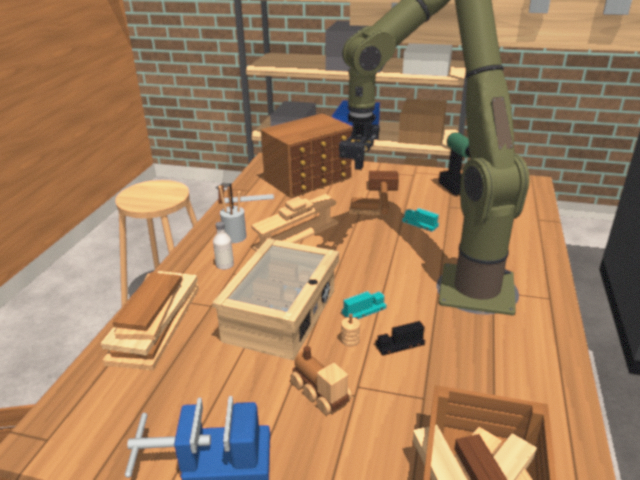

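The lid top is level at z about 0.136 from front to back 1.3 s after release, so it is latched. Three lorries show under the pane near (380,310), and the car is on the ledge at (248,215). Nothing else has moved and the tool is clear.

```bash
python3 -c "
from plant import finish_job
print(finish_job())"
```

```text
the job is handed in; nothing more can be done
None
```

The batch is changed, the lid is latched shut, and the job was handed in at about 44 s on the robot's clock.

- **Lid opened:** I pressed it to the stop (23 N measured) and it swung fully open.
- **Car body:** Only one car was in the box. It stands lengthwise on the middle of the sloping ledge, flush with the slope. The last measurement gave a tilt of about 8° against a nominal 10°, but that fit was noisy.
- **Lorry bodies:** All three pale lorries lie front to back across the bars. Before I closed the lid they measured within 3 mm of midway, turned less than 1°, at y of about −92, +2 and +92 mm. That leaves roughly 30 mm to the side walls and 42 to 45 mm between them.
- **Knocked lorry:** One lorry was knocked towards the box wall during the run. I measured it again and gripped it off-centre to keep the gripper off the box rim.
- **Lid closed:** I pushed it over from behind and pressed it to the stop (21 N). The last pictures, 1.3 s after release, showed it level and shut.

No check failed. The final pictures show the bystanders and the turquoise and black look-alikes where they started; I did not measure them again.

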